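# Hang a lift-off guard gate on its two pintles and swing it shut

## Task

Lift the yellow guard gate leaf out of its blue cradle and hang it, standing well open towards the robot, on the two brass pintles of the hinge post so that both hinge blocks sit fully home; then swing it shut until it rests against the stop post, and let go. Work gently: feel the blocks onto the pintles rather than forcing or dropping them, and leave the other things on the bench where they are.

Things in the scene. Friction and masses are not known exactly. Their poses are not given: they have to be found in the camera images.
- leaf: Loose gate leaf, 0.2 to 0.35 kg: yellow frame round a clear panel, its hinge-side stile of bare steel. Origin on its hinge axis, level with the bottom edge; +x runs along the leaf to the free end, +y square to the panel, +z up. Frame spans x 22 to 180, y -6 to 6, z 0 to 150 mm; centre of mass x 68, z 77. At the start it stands upright in the cradle, hinge blocks on the side away from the robot.
- leaf_grip (a point): Point in the top rail (x 66, y 0, z 138 mm in the leaf's frame), over the centre of mass: the place to grip from above, firmly, as a push at the hinge blocks can twist the leaf in the fingers. The rail is 12 mm thick (leaf y), spans z 126 to 150 and x 40 to 166 mm; below it is only the 3 mm panel.
- leaf_block (a point): Mouth centre of the lower hinge block (leaf x 0, y 0, z 12 mm). The two steel blocks, round, 21 mm across and 18 mm high, sit on the hinge axis, undersides at leaf z 12 and 112; each has a straight round socket of 10 mm diameter, 14 mm deep, open below, with no funnel. A strap 10 mm thick joins each to the leaf.
- leaf_end (a point): Point in the middle of the leaf's thickness near its free end: x 170, y 0, z 75 mm in the leaf's frame.
- frame: Fixed gate frame: grey sill 12 mm high with a white hinge post and a white stop post. Origin at bench level under the nominal hinge axis; +z up, +y along the sill to the stop post, +x away from the robot. The leaf is open when it points to -x, shut when it points to +y. Fully home, the leaf's origin is 40 mm above this origin. The hinge swings freely and stays where it is left.
- pintle (a point): Nominal foot of the lower pintle (frame 0, 0, 50 mm). Brass pintles 8 mm thick, bevelled 1 mm at the flat tip, rise from arms at z 50 and 150 (tips 66, 166; home, the socket bottoms rest on the tips), reaching from the hinge post (near face y -32, top z 162). Post and pintles are on an untracked adjusting plate: they stand firm 3 to 6.5 mm off nominal (at most 3.5 in x, 5.5 in y); find them by feel or eye.
- stop (a point): Centre of the rubber pad on the stop post (frame x 6, y 172, z 100 mm). The post (face x 6, y 157 to 187, top z 208) stops the shut leaf with leaf_end about at frame x 0 (+-2). Its dark keeper plate, z 202 to 208 over x -20 to 20, y 165 to 187, overhangs the shut leaf (top edge z 190), so the leaf cannot be lowered on when shut.
- cradle: The fixed cradle: grey base plate 130 x 80 x 8 mm, with two pairs of blue blocks at x -45 and +45 mm that form a slot 15 mm wide along its x, tops at z 40; the leaf's bottom edge stands on the base plate, so it must rise 32 mm to come clear. Origin at bench level in the centre. At the start the leaf's origin is at x +105, y 0, z 8 mm and the leaf points along the cradle's -x.
- ring_gauge: Bystander: loose steel ring 48 mm in diameter, 18 mm high, origin under its centre.
- driver: Bystander: loose screwdriver with red handle lying on the bench beyond the gate.
- vee_block: Bystander: loose dark steel vee block 50 x 42 x 33 mm, origin under its centre.
- bottle: Bystander: loose clear bottle 60 mm in diameter, 190 mm high, origin under its centre.
- mouse: Bystander: loose grey computer mouse 100 x 60 x 28 mm, origin under its centre.
- ball_standard: Bystander: loose white ball standard on a foot 56 mm in diameter, 72 mm high, origin under its centre.

How it is judged (in metres and radians):
On the way:
1. the leaf hangs fully home on both pintles while standing well open (at least 0.6 rad from shut) (z of leaf in the frame of frame between 0.0375 and 0.0425 m and horizontal distance between leaf and frame below 0.008 m and angle between leaf's own z axis and vertical below 0.05 rad and angle between the x axis of leaf and the y axis of frame, either way round above 0.6 rad and x of leaf_end in the frame of frame below -0.05 m), for 0.3 s.
At the end, for the whole second after the job is handed in: The leaf is upright (within 0.05 rad) and fully home on both pintles (its origin 37.5 to 42.5 mm above the frame's, within 8 mm of it sideways), shut against the stop post (leaf_end between x -7 and +6 mm in the frame, y above 140 mm), at rest (z of leaf in the frame of frame between 0.0375 and 0.0425 m and horizontal distance between leaf and frame below 0.008 m and angle between leaf's own z axis and vertical below 0.05 rad and x of leaf_end in the frame of frame between -0.007 and 0.006 m and y of leaf_end in the frame of frame above 0.14 m and linear speed of leaf below 0.02 m/s and angular speed of leaf below 0.1 rad/s); the robot touches nothing.
It fails at once if the leaf is pressed, knocked or dropped on the gate frame, its pintles or stop with more than 25 N (contact force between leaf and frame above 25 N).
It fails at once if a bystander is pushed more than 15 mm from its place (distance of any of ring_gauge, driver, vee_block, bottle, mouse, ball_standard from where it was at the start of the episode above 0.015 m).
It also fails if it takes over 72 s, if anything falls off the work surface, if the arm or the gripper's body presses on something with over 40 N, if the wrist force passes 120 N, or if a joint passes its speed limit or range.

## Robot

A 6-joint arm with a two-finger parallel gripper is mounted at the origin on the work surface. World frame = base frame: x ahead of the robot, y to its left, z up, the work surface at z = 0. Lengths are in mm, angles in rad, forces in N, time in s.
With the tool pointing down it reaches from about 275 to 750 mm from the base axis. Payload 10.2 kg.
Tool frame: the origin (TCP) lies midway between the tips of the shut fingers; the grasp point (between the pads) lies 19 mm behind it; z points along the fingers, y is the direction in which the jaws open and shut (so a half turn about z gives the same grasp; the last joint's range is limited). The gripper opens to 85 mm and grips with 20 to 120 N. Pads are 22 mm wide; open, the fingers measure 114 mm over their backs; the gripper's body (76 mm by 85 mm) begins 54 mm behind the grasp point. The pads swing forward as they close: fully open they stand 13 mm farther back than shut.
Start: joints at [1.062, 0.313, 1.498, -0, 1.331, -0.223], TCP at [148.023, 503.706, 231.294] pointing down, gripper open.
Joint ranges: [-2.94, 2.94], [-0.97, 2.17], [0.19, 2.56], [-1.23, 4.37], [0.02, 3.11], [-2.88, 2.88]. Speed limits (rad/s): [2.39, 2.39, 3.01, 3.14, 3.14, 3.14].

## Interface

Orientations are given as a unit quaternion [w, x, y, z].
In Python, from rig import sense, optics, ctrl gives the robot as it stands.
- The arm moves only by the tool play_rows, never from a script. Its argument "plan" is a list of rows, each a list of 7 numbers: the shift along the world's x, y, z in mm, then the turn, a rotation vector about the world's x, y, z in rad, then the opening, from -1 (shut) to 1 (fully open), so that 0 is half open. A call has 1 to 5 rows; each row shifts and turns the pose as measured when the row begins; what a row does not reach is not made up. A row lasts 1/12 s, in which the tool goes at most 41.7 mm and 7.16 degrees, less where a joint would pass 70% of its speed; a pose out of reach is approached as far as the arm can. A call is refused whole if a number of a shift passes 41.7 or a number of a turn 0.125, either way. A call with a gripper value outside its range is refused whole. The fingers move at their own pace and stop on an object; "grip_force" is the grip in N (left out, the last holds). Time passes only in rows, so rows that do not move let the fingers close. It gives the time, the measured TCP pose, the force and the opening at its end, in the units of the state.
- sense(): the state, without advancing time (a new reading comes with each control period).
- optics.capture(name): name is "scene" or "top" or "wrist"; returns a dict with "img" (384x512x3 uint8, blue, green, red), "fx", "fy", "cx", "cy" (pixels), "dist" ([k1, k2, p1, p2, k3] as OpenCV has them; the pictures are not rectified), "world_to_cam" (4x4, takes a point from world to camera coordinates). Camera axes: x right, y up, looking along -z (the intrinsics and any distortion apply to the point x, -y, -z); pixel columns grow to the right and rows downward; lengths in mm; the calibration is good to about 2 mm. A picture is of the moment at which its call begins. There is no depth.
- ctrl.finish_job(): hands the job in, once; it reports no verdict.
The state is a dict: "time_s": time; "joints": joint angles; "dq": joint speeds; "tau": joint torques, N m; "eef_pos": TCP position; "ee_rot": TCP orientation; "force": force on the tool from outside, world axes, zero at the start; "wrist_torque": the same for the moment, N m; "grip_width": opening from 0.0 (shut) to 1.0 (fully open).
Only numpy, scipy, OpenCV 4.12 (cv2) and the standard library are available. Lean on these libraries where they do the work, as an engineer would, in place of code of your own. Each camera call takes 0.05 s, during which the arm holds its last target. There are 200 camera calls.

## Working session

There is one attempt and no reset: what is moved stays moved. The work goes in short steps, Python scripts to look and compute and a tool call to move; the robot and the scene stay as the last step left them, time stands still between calls to the robot, and variables do not carry over. Pictures are saved under pics/ and viewed, about 8 in all and at most 12, crops included, and the job is handed in when it is done.

Besides the shell and the picture viewer there is one more tool, called after ">>>" in YAML: its name, and indented under it one key for each argument. play_rows: Moves the arm, as the interface text tells. Its arguments: {"type":"object","properties":{"plan":{"type":"array"},"grip_force":{"type":"number"}},"required":["plan"]}

```bash
mkdir -p pics
cat > h.py <<'E'
import numpy as np, cv2
from rig import sense, optics, ctrl
def cap(n,f=None):
    c=optics.capture(n)
    if f: cv2.imwrite('pics/'+f+'.png',c['img'])
    return c
def K(c): return np.array([[c['fx'],0,c['cx']],[0,c['fy'],c['cy']],[0,0,1.]])
F=np.diag([1,-1,-1.])
def proj(c,P):
    P=np.atleast_2d(P).astype(float);T=c['world_to_cam']; T=np.array(T)
    q=(P@T[:3,:3].T+T[:3,3])@F
    return cv2.projectPoints(q,np.zeros(3),np.zeros(3),K(c),np.array(c['dist'],float))[0].reshape(-1,2)
def ray(c,uv):
    u=cv2.undistortPoints(np.array([[uv]],float),K(c),np.array(c['dist'],float))[0,0]
    T=np.array(c['world_to_cam']);R=T[:3,:3]
    d=R.T@(F@np.array([u[0],u[1],1])); return -R.T@T[:3,3], d/np.linalg.norm(d)
def atz(c,uv,z):
    o,d=ray(c,uv); return o+d*(z-o[2])/d[2]
E
python3 - <<'E'
from h import *
import pickle
for n in ('scene','top'):
    c=cap(n); pickle.dump(c,open(n+'.pkl','wb'))
    cv2.imwrite(f'pics/{n}0.png',cv2.resize(c['img'],(800,600),interpolation=cv2.INTER_CUBIC))
    T=np.array(c['world_to_cam']);print(n,-T[:3,:3].T@T[:3,3],c['fx'],c['dist'])
print(sense())
E
```

```text
scene [1109.73079969 -703.1250933  1164.47282375] 432.2434476118246 [-0.07202723  0.          0.          0.          0.        ]
top [ 360.36780084  -46.44269262 1219.57685617] 368.3214568751067 [0.01047971 0.         0.         0.         0.        ]
{'time_s': 0.1, 'joints': array([ 1.06161793e+00,  3.13405990e-01,  1.49835005e+00,  1.60407840e-06,
        1.33097237e+00, -2.23397551e-01]), 'dq': array([-5.59992961e-05, -2.03463678e-03, -2.39941687e-03,  1.61409393e-04,
        6.43612594e-04, -3.33729397e-04]), 'tau': array([ 2.62078975e-03, -4.12894499e+01, -2.60143733e+01, -2.33966202e-04,
        3.06388443e-03,  1.44708855e-05]), 'eef_pos': array([147.90192975, 503.50850415, 230.79034809]), 'ee_rot': array([-2.04114197e-04,  1.42404838e-01,  9.89808335e-01, -5.29928299e-04]), 'force': array([ 0.91121602,  0.32492026, -0.99305881]), 'wrist_torque': array([ 0.00478927, -0.0089115 ,  0.04573913]), 'grip_width': 1.0021065960889903}
```

View pics/scene0.png

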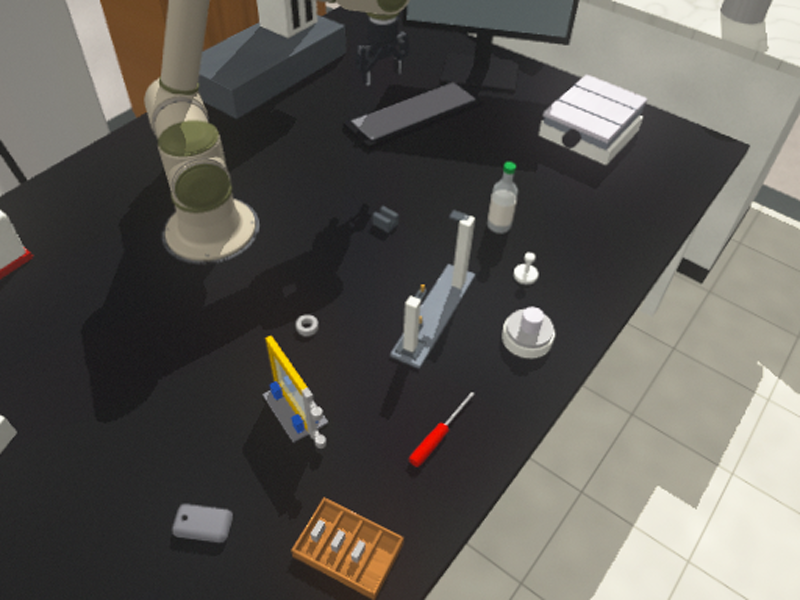

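View pics/top0.png

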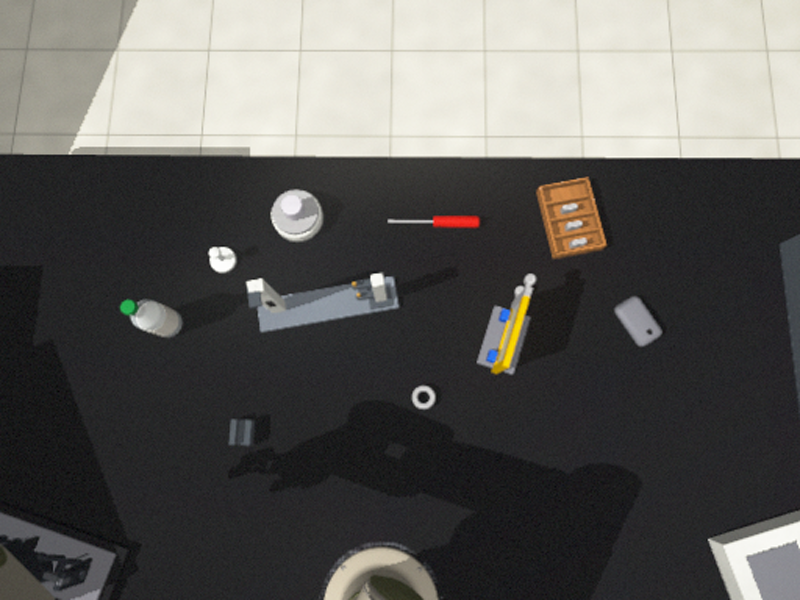

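Run:
```python
from h import *
import pickle
t=pickle.load(open('top.pkl','rb'))['img'];s=pickle.load(open('scene.pkl','rb'))['img']
def cr(i,u,v,w,h,k): return cv2.resize(i[v:v+h,u:u+w],None,fx=k,fy=k,interpolation=cv2.INTER_CUBIC)
a=cr(t,155,165,105,55,5); b=cr(t,295,165,55,80,5)
c=cr(s,245,130,65,110,5) ; d=cr(s,160,205,55,90,5)
print(a.shape,b.shape,c.shape,d.shape)
im=np.zeros((600,800,3),np.uint8)
im[:275,:525]=a; im[:400,525:800]=b
cv2.imwrite('pics/c1.png',im)
im=np.zeros((550,600,3),np.uint8); im[:550,:325]=c; im[:450,325:600]=d
cv2.imwrite('pics/c2.png',im)
```

```text
(275, 525, 3) (400, 275, 3) (550, 325, 3) (450, 275, 3)
```

View pics/c1.png

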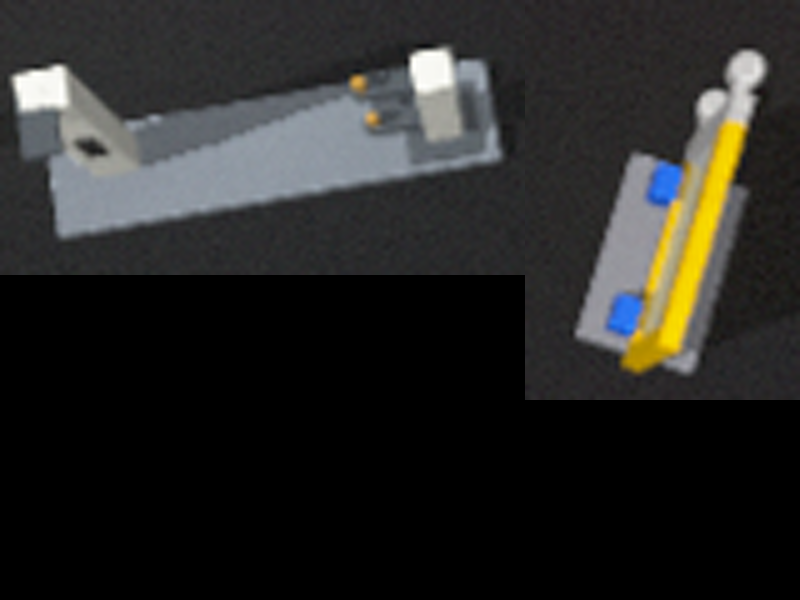

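View pics/c2.png

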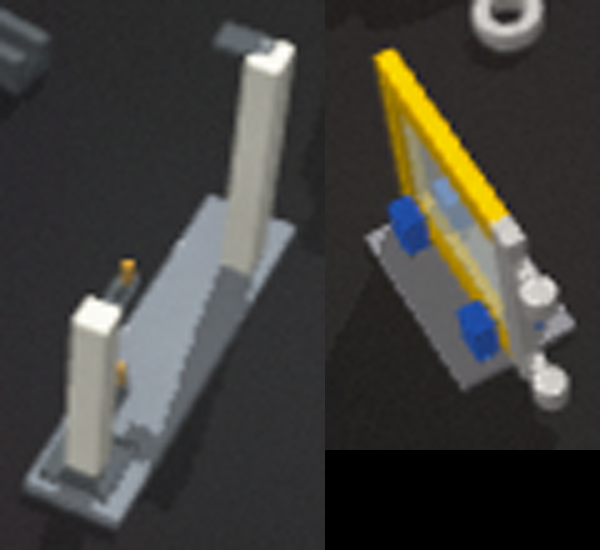

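Run:
```python
from h import *
import pickle
from scipy.optimize import least_squares
T=pickle.load(open('top.pkl','rb'));S=pickle.load(open('scene.pkl','rb'))
A=lambda x,y:((x+.5)/5-.5+155,(y+.5)/5-.5+165)
B=lambda x,y:((x-525+.5)/5-.5+295,(y+.5)/5-.5+165)
C=lambda x,y:((x+.5)/5-.5+245,(y+.5)/5-.5+130)
D=lambda x,y:((x-325+.5)/5-.5+160,(y+.5)/5-.5+205)
print('pintle up top',atz(T,A(359,83),166),'sc',atz(S,C(128,263),166))
print('pintle lo top',atz(T,A(373,119),66),'sc',atz(S,C(121,366),66))
print('blk up',atz(T,B(746,68),138),atz(S,D(540,287),138))
print('blk lo',atz(T,B(711,104),38),atz(S,D(550,382),38))
for n,p,z in [('sillNL',(58,237),12),('sillNR',(502,157),12),('sillFR',(485,60),12)]: print(n,atz(T,A(*p),z))
for n,p,z in [('scNL',(208,197),12),('scFL',(295,229),12),('scNR',(25,484),12),('scFR',(115,525),12)]: print(n,atz(S,C(*p),z))
cr=[atz(T,B(*p),8) for p in [(637,153),(577,337),(693,373),(747,187)]]
print('cradle',np.round(cr,1),'c',np.mean(cr,0))
print('rail top far mid',atz(T,B(735,122),158),'near mid',atz(T,B(672,345),158))
print('stop top corners',[np.round(atz(T,A(*p),208),1) for p in [(12,72),(65,65),(70,105),(20,115)]])
print('hinge post top',[np.round(atz(T,A(*p),162),1) for p in [(410,52),(450,48),(455,80),(416,88)]])
print('ring',atz(T,(424/1.5625,397/1.5625),18))
```

```text
pintle up top [611.04479699  55.62774877 166.        ] sc [611.46803935  57.41488229 166.        ]
pintle lo top [611.20699691  55.61921207  66.        ] sc [612.49070897  57.08437734  66.        ]
blk up [ 630.70933417 -280.0392983   138.        ] [ 629.70366448 -277.90246518  138.        ]
blk lo [ 631.18534745 -278.11394729   38.        ] [ 631.24171032 -280.9660654    38.        ]
sillNL [540.25383197 267.83036304  12.        ]
sillNR [597.9522206  -26.65361211  12.        ]
sillFR [664.59016719 -14.20450811  12.        ]
scNL [541.3577522  265.18446101  12.        ]
scFL [609.49786422 278.91325331  12.        ]
scNR [599.09393196 -26.54413824  12.        ]
scFR [665.11452034 -15.59619677  12.        ]
cradle [[ 603.9 -233.9    8. ]
 [ 480.3 -192.4    8. ]
 [ 457.8 -267.6    8. ]
 [ 581.7 -306.4    8. ]] c [ 530.93587007 -250.06421245    8.        ]
rail top far mid [ 592.99949016 -268.33770603  158.        ] near mid [ 461.61199135 -228.62815492  158.        ]
stop top corners [array([605.2, 248.8, 208. ]), array([609.7, 218.9, 208. ]), array([586.5, 214.6, 208. ]), array([580.3, 242.6, 208. ])]
hinge post top [array([631.2,  26.3, 162. ]), array([633.9,   2.7, 162. ]), array([614.4,  -0.7, 162. ]), array([609.3,  22.2, 162. ])]
ring [406.70795915 -82.21486453  18.        ]
```

>>> play_rows:
  plan:
    - [20, -36, 0, 0, 0, 0, 1]
    - [20, -36, 0, 0, 0, 0, 1]
    - [20, -36, 0, 0, 0, 0, 1]
    - [20, -36, 0, 0, 0, 0, 1]
    - [20, -36, 0, 0, 0, 0, 1]

```text
time_s: 0.52
eef_pos: [245.3, 321.8, 227.9]
ee_rot: [-0.002, 0.137, 0.991, -0.002]
force: [1.5, 0.1, 0.6]
grip_width: 1.0
```

>>> play_rows:
  plan:
    - [20, -36, 0, 0, 0, 0, 1]
    - [20, -36, 0, 0, 0, 0, 1]
    - [20, -36, 0, 0, 0, 0, 1]
    - [20, -36, 0, 0, 0, 0, 1]
    - [20, -36, 0, 0, 0, 0, 1]

```text
time_s: 0.93
eef_pos: [343.5, 137.8, 227.6]
ee_rot: [-0.002, 0.136, 0.991, -0.002]
force: [0.3, 0.8, -0.3]
grip_width: 1.0
```

>>> play_rows:
  plan:
    - [20, -36, 0, 0, 0, 0, 1]
    - [20, -36, 0, 0, 0, 0, 1]
    - [20, -36, 0, 0, 0, 0, 1]
    - [20, -36, 0, 0, 0, 0, 1]
    - [20, -36, 0, 0, 0, 0, 1]

```text
time_s: 1.35
eef_pos: [441.7, -46.2, 227.4]
ee_rot: [-0.001, 0.137, 0.991, -0.001]
force: [1.0, 0.2, -0.8]
grip_width: 0.998
```

>>> play_rows:
  plan:
    - [20, -36, 0, 0, 0, 0, 1]
    - [20, -36, 0, 0, 0, 0, 1]
    - [20, -36, 0, 0, 0, 0, 1]
    - [20, -36, 0, 0, 0, 0, 1]
    - [20, -36, 0, 0, 0, 0, 1]

```text
time_s: 1.77
eef_pos: [540.1, -229.7, 225.7]
ee_rot: [-0.003, 0.138, 0.99, -0.001]
force: [0.8, -0.3, 0.5]
grip_width: 1.002
```

>>> play_rows:
  plan:
    - [27, -31, 0, 0, 0, 0, 1]
    - [0, 0, 0, 0, 0, 0, 1]

```text
time_s: 1.93
eef_pos: [568.1, -267.3, 222.1]
ee_rot: [-0.004, 0.141, 0.99, -0.0]
force: [0.2, 0.3, -0.4]
grip_width: 1.002
```

Run:
```python
from h import *
import pickle
c=cap('wrist'); pickle.dump(c,open('w1.pkl','wb'))
s=sense();print(s['eef_pos'],s['ee_rot'])
L=np.array([630.7,-279.3,8]);a=2.85
def W(x,y,z): return L+[x*np.cos(a)-y*np.sin(a),x*np.sin(a)+y*np.cos(a),z]
im=cv2.resize(c['img'],(800,600),interpolation=cv2.INTER_CUBIC)
pts=[W(x,y,150) for x in (22,180) for y in (-6,6)]+[W(66,0,150),W(0,0,130),W(0,0,30)]
p=proj(c,pts);print(p*1.5625)
for q in p: cv2.drawMarker(im,tuple(int(v*1.5625) for v in q),(0,0,255),0,8)
cv2.imwrite('pics/w1.png',im)
```

```text
[ 566.69537928 -265.0518137   222.51465458] [-4.54437647e-03  1.40194033e-01  9.90113620e-01 -2.38422568e-05]
[[421.44516052 393.68767532]
 [400.21616912 393.52369857]
 [430.26278545  83.1012161 ]
 [403.60893924  82.80793725]
 [412.30009981 320.61188855]
 [409.37367877 408.05837138]
 [406.70781237 343.91513273]]
```

View pics/w1.png

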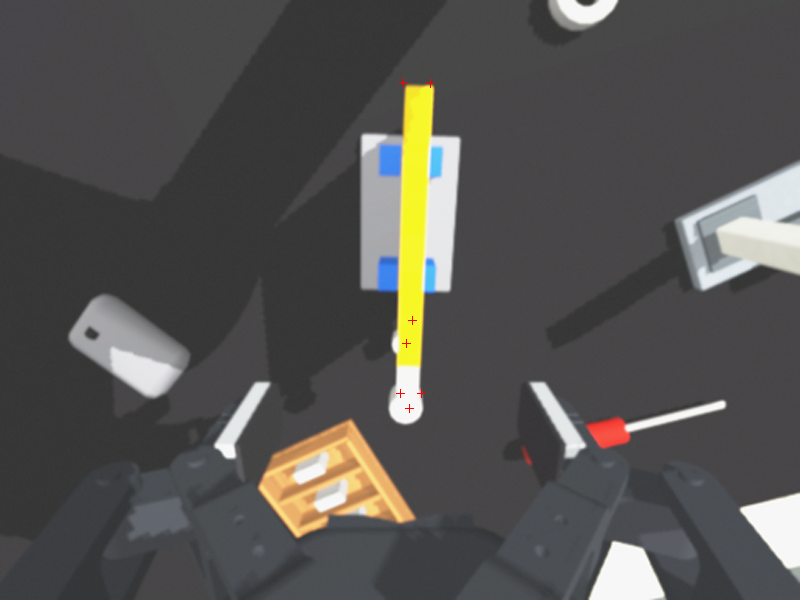

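Run:
```python
from h import *
import pickle
c=pickle.load(open('w1.pkl','rb'))
k=1/1.5625
b=atz(c,(405*k,408*k),138); e=atz(c,(419*k,85*k),158); m=atz(c,(409.5*k,365*k),158)
print(b,e,m, np.arctan2(*(e-b)[1::-1]),np.linalg.norm((e-b)[:2]),np.arctan2(*(e-m)[1::-1]))
q=sense()['ee_rot'];print(2*np.arctan2(q[2],q[1])-np.pi/2, sense()['eef_pos'])
```

```text
[ 629.89351766 -281.92484566  138.        ] [ 459.36608513 -226.88591033  158.        ] [ 592.197139   -268.84307133  158.        ] 2.82939073905699 179.18953554019038 2.835641819111013
1.2894786424196272 [ 566.69537928 -265.0518137   222.51465458]
```

>>> play_rows:
  plan:
    - [1, 4, -10, -0.001, -0.009, -0.025, 1]
    - [0, 0, -15, 0, 0, 0, 1]
    - [0, 0, 0, 0, 0, 0, 1]

```text
time_s: 2.23
eef_pos: [567.0, -259.8, 196.0]
ee_rot: [-0.001, 0.153, 0.988, 0.001]
force: [0.0, -0.9, -1.0]
grip_width: 0.998
```

Run:
```python
from h import *
s=sense();q=s['ee_rot'];print(2*np.arctan2(q[2],q[1])-np.pi/2, q,s['eef_pos'],s['force'])
```

```text
1.263208361992619 [-6.43836260e-04  1.53188345e-01  9.88196459e-01  8.21679160e-04] [ 566.97709666 -259.75769227  195.95933079] [ 0.00870777 -0.89339955 -0.98492329]
```

>>> play_rows:
  plan:
    - [0, -1, -25, 0, 0, 0, 1]
    - [0, 0, -25, 0, 0, 0, 1]
    - [0, 0, -18, 0, 0, 0, 1]
    - [0, 0, 0, 0, 0, 0, 0]
    - [0, 0, 0, 0, 0, 0, -0.3]
  grip_force: 30

```text
time_s: 2.65
eef_pos: [566.2, -257.0, 131.0]
ee_rot: [0.001, 0.151, 0.988, 0.0]
force: [1.1, -0.6, 0.6]
grip_width: 0.75
```

>>> play_rows:
  plan:
    - [0, 0, 0, 0, 0, 0, -0.5]
    - [0, 0, 0, 0, 0, 0, -0.6]
    - [0, 0, 0, 0, 0, 0, -1]
    - [0, 0, 0, 0, 0, 0, -1]
    - [0, 0, 0, 0, 0, 0, -1]

```text
time_s: 3.07
eef_pos: [567.5, -257.3, 137.2]
ee_rot: [0.004, 0.151, 0.989, -0.002]
force: [-0.2, -1.5, -3.3]
grip_width: 0.133
```

>>> play_rows:
  plan:
    - [0, 0, 0, 0, 0, 0, -0.4]
    - [0, 0, 0, 0, 0, 0, -0.4]
    - [0, 0, 0, 0, 0, 0, -0.4]

```text
time_s: 3.32
eef_pos: [567.7, -257.5, 138.0]
ee_rot: [0.005, 0.151, 0.989, -0.002]
force: [0.3, -0.2, -0.7]
grip_width: 0.302
```

Run:
```python
from h import *
for i in range(2):
  s=sense();q=s['ee_rot'];print(2*np.arctan2(q[2],q[1])-np.pi/2, q,s['eef_pos'],s['force'],s['grip_width'],s['dq'])
  cap('wrist')
```

```text
1.2680400707353923 [ 0.00487663  0.15079855  0.98855045 -0.0020051 ] [ 567.72139115 -257.46264953  138.03569411] [ 0.3047701 -0.211403  -0.6537605] 0.30204955794856986 [ 0.00136068 -0.00400203 -0.00218802  0.00244746  0.00100128 -0.00151654]
1.2680992799722337 [ 0.00490785  0.15076925  0.9885547  -0.00204   ] [ 567.74693675 -257.45429252  138.04259371] [-0.13618311 -0.66106299  0.97800945] 0.3001148908022781 [ 0.00045182  0.00212428  0.00044007 -0.00246195  0.00045147 -0.00107802]
```

>>> play_rows:
  plan:
    - [0, -3.5, -11, 0.005, 0.009, -0.004, -0.4]
    - [0, 0, 0, 0, 0, 0, -0.4]

```text
time_s: 3.58
eef_pos: [567.7, -261.1, 126.2]
ee_rot: [-0.0, 0.153, 0.988, -0.0]
force: [-0.7, 0.7, -0.8]
grip_width: 0.304
```

```bash
cat > st.py <<'E'
from h import *
s=sense();q=s['ee_rot']
print(s['time_s'],'yaw %.4f'%(2*np.arctan2(q[2],q[1])-np.pi/2), q.round(4),s['eef_pos'].round(2),s['force'].round(2),s['wrist_torque'].round(3),round(s['grip_width'],3))
E
python3 st.py
```

```text
3.5833 yaw 1.2639 [-3.000e-04  1.528e-01  9.883e-01 -1.000e-04] [ 567.75 -261.1   126.19] [-0.73  0.7  -0.8 ] [0.014 0.042 0.008] 0.304
```

>>> play_rows:
  plan:
    - [0, 0, 0, 0, 0, 0, -0.6]
    - [0, 0, 0, 0, 0, 0, -0.7]
    - [0, 0, 0, 0, 0, 0, -1]
    - [0, 0, 0, 0, 0, 0, -1]
    - [0, 0, 0, 0, 0, 0, -1]
  grip_force: 100

```text
time_s: 4.0
eef_pos: [567.8, -261.3, 125.4]
ee_rot: [-0.001, 0.153, 0.988, 0.0]
force: [1.4, -0.6, -0.5]
grip_width: 0.126
```

```bash
python3 st.py
```

```text
4.0 yaw 1.2635 [-7.000e-04  1.530e-01  9.882e-01  2.000e-04] [ 567.79 -261.29  125.39] [ 1.36 -0.56 -0.51] [-0.053 -0.059 -0.02 ] 0.126
```

Gripped with no side force. Lift, straight up.

>>> play_rows:
  plan:
    - [0, 0, 10, 0, 0, 0, -1]
    - [0, 0, 15, 0, 0, 0, -1]
    - [0, 0, 20, 0, 0, 0, -1]
    - [0, 0, 25, 0, 0, 0, -1]
    - [0, 0, 30, 0, 0, 0, -1]

```text
time_s: 4.42
eef_pos: [564.3, -259.0, 223.2]
ee_rot: [-0.008, 0.153, 0.988, 0.004]
force: [0.6, -0.6, -1.9]
grip_width: 0.123
```

>>> play_rows:
  plan:
    - [0, 0, 20, 0, 0, 0, -1]
    - [0, 0, 5, 0, 0, 0, -1]
    - [0, 0, 0, 0, 0, 0, -1]

```text
time_s: 4.67
eef_pos: [565.1, -259.4, 256.9]
ee_rot: [-0.004, 0.153, 0.988, 0.001]
force: [-0.5, 0.4, -2.1]
grip_width: 0.124
```

```bash
python3 st.py;python3 - <<'E'
from h import *
import pickle
for n in ('scene','top'): pickle.dump(cap(n),open(n+'2.pkl','wb'))
t=pickle.load(open('top2.pkl','rb'));s=pickle.load(open('scene2.pkl','rb'))
e=sense()['eef_pos'];L=e+[63.0,-19.9,-118]
# predicted block position in both views
for c,n in((t,'t'),(s,'s')):
  p=proj(c,[L+[0,0,130]])[0].astype(int);print(n,p)
  v,u=max(p[1]-60,0),p[0]-60
  cv2.imwrite(f'pics/_{n}.png',cv2.resize(c['img'][v:v+120,u:u+100],None,fx=4,fy=4,interpolation=cv2.INTER_CUBIC));print(u,v)
cv2.imwrite('pics/l1.png',np.hstack([cv2.imread('pics/_t.png'),cv2.imread('pics/_s.png')]))
E
```

```text
4.6667 yaw 1.2637 [-0.0035  0.1529  0.9882  0.0014] [ 565.14 -259.44  256.87] [-0.46  0.45 -2.12] [ 0.036 -0.044 -0.046] 0.124
t [348 167]
288 107
s [198 234]
138 174
```

View pics/l1.png

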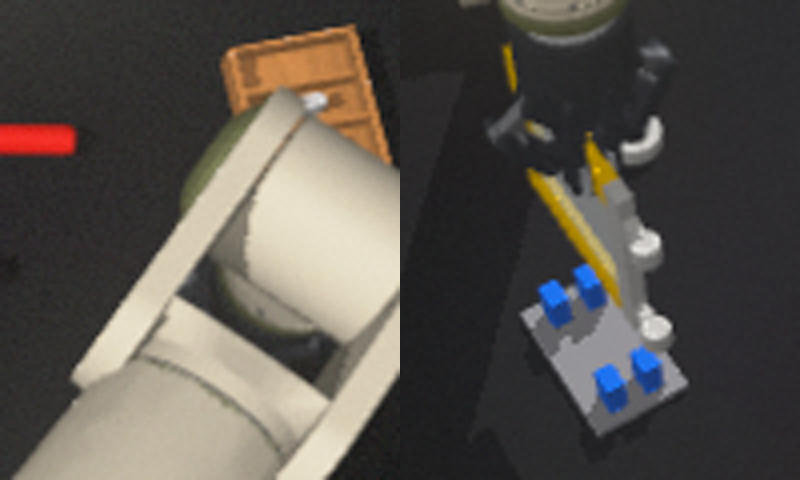

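>>> play_rows:
  plan:
    - [0, 20, 15, 0, -0.005, 0, -1]
    - [-4, 35, 15, 0, 0, 0, -1]
    - [-4, 35, 15, 0, 0, 0, -1]
    - [-4, 35, 5, 0, 0, 0, -1]
    - [-4, 35, 0, 0, 0, 0, -1]

```text
time_s: 5.18
eef_pos: [545.0, -99.1, 295.0]
ee_rot: [-0.011, 0.158, 0.987, 0.005]
force: [1.2, 1.3, -1.9]
grip_width: 0.124
```

>>> play_rows:
  plan:
    - [-4, 35, 0, 0, 0, 0, -1]
    - [0, 35, 0, 0, 0, 0, -1]
    - [0, 20, 0, 0, 0, 0, -1]
    - [0, 7, 0, 0, 0, 0, -1]
    - [0, 0, 0, 0, 0, 0, -1]

```text
time_s: 5.6
eef_pos: [536.8, 8.8, 288.1]
ee_rot: [-0.017, 0.155, 0.988, 0.006]
force: [0.3, -0.5, -1.4]
grip_width: 0.123
```

```bash
python3 st.py;python3 - <<'E'
from h import *
import pickle
c=cap('wrist'); pickle.dump(c,open('w2.pkl','wb'))
cv2.imwrite('pics/w2.png',cv2.resize(c['img'],(800,600),interpolation=cv2.INTER_CUBIC))
print(proj(c,[[611.4,56.4,166],[611.4,56.4,66]])*1.5625)
E
```

```text
5.6 yaw 1.2597 [-0.0172  0.1549  0.9878  0.0064] [536.84   8.8  288.13] [ 0.27 -0.5  -1.42] [0.001 0.007 0.038] 0.123
[[494.2332577  374.76876299]
 [470.00431449 327.17711975]]
```

View pics/w2.png

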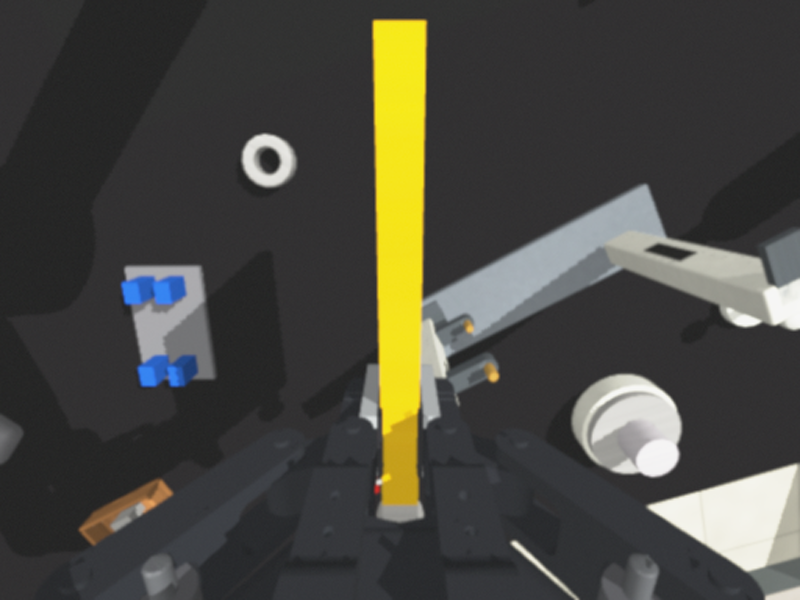

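```bash
cat > st.py <<'E'
from h import *
from scipy.spatial.transform import Rotation as R
s=sense();q=s['ee_rot'];Rc=R.from_quat(np.r_[q[1:],q[0]])
yaw=1.2635
import sys
if len(sys.argv)>1: yaw=float(sys.argv[1])
a=(yaw+np.pi/2)/2
Rt=R.from_quat([np.cos(a),np.sin(a),.0002,-.0007])
y=Rc.apply([0,1,0]);m=Rc*R.from_quat([np.cos((1.2635+np.pi/2)/2),np.sin((1.2635+np.pi/2)/2),.0002,-.0007]).inv()
# leaf origin: offset at grasp (62.5,-19.8,-117.4)
L=s['eef_pos']+m.apply([62.5,-19.8,-117.4])
print(round(s['time_s'],2),'yaw %.4f'%np.arctan2(y[1],y[0]),s['eef_pos'].round(2),'F',s['force'].round(2),'T',s['wrist_torque'].round(3),round(s['grip_width'],3))
print('turn needed',(Rt*Rc.inv()).as_rotvec().round(4),'leaf org',L.round(2))
print('leaf org after levelling at same TCP', (s['eef_pos']+R.from_euler('z',yaw-1.2635).apply([62.5,-19.8,-117.4])).round(2))
E
python3 st.py
python3 - <<'E'
from h import *
import pickle
c=pickle.load(open('w2.pkl','rb'));k=1/1.5625
print(atz(c,(491.5*k,371*k),166),atz(c,(470.5*k,324.5*k),66))
E
```

```text
5.65 yaw 1.2589 [536.87   7.95 287.97] F [ 0.52  0.19 -2.63] T [-0.013 -0.022  0.011] 0.125
turn needed [-0.0172 -0.031   0.0045] leaf org [595.61 -10.08 168.37]
leaf org after levelling at same TCP [599.37 -11.85 170.57]
[607.93679149  55.26705331 166.        ] [608.96681131  57.53832138  66.        ]
```

>>> play_rows:
  plan:
    - [0, 0, 6, -0.017, -0.031, 0.0045, -1]
    - [0, 0, 0, 0, 0, 0, -1]

```text
time_s: 5.82
eef_pos: [537.0, 5.7, 292.3]
ee_rot: [-0.002, 0.154, 0.988, -0.0]
force: [-0.2, 1.0, -2.2]
grip_width: 0.121
```

```bash
python3 st.py;python3 - <<'E'
from h import *
import pickle
from scipy.optimize import least_squares
W=cap('wrist');T=cap('top');S=cap('scene')
pickle.dump((W,T,S),open('n3.pkl','wb'))
tiles=[]
for c,n in((W,'w'),(T,'t'),(S,'s')):
  p=proj(c,[[610,56.4,160]])[0]
  u,v=int(p[0])-17,int(p[1])-35; print(n,u,v)
  h=cv2.cvtColor(c['img'],cv2.COLOR_BGR2HSV); m=cv2.inRange(h,(8,110,110),(25,255,255))
  k,l,st,ce=cv2.connectedComponentsWithStats(m)
  for i in range(1,k):
    if np.hypot(*(ce[i]-p))<45: print(st[i],ce[i].round(2))
  tiles.append(cv2.resize(c['img'][v:v+70,u:u+33],None,fx=8,fy=8,interpolation=cv2.INTER_CUBIC))
cv2.imwrite('pics/n3.png',np.hstack(tiles))
E
```

```text
5.82 yaw 1.2619 [536.97   5.75 292.28] F [-0.22  0.99 -2.18] T [0.05  0.017 0.001] 0.121
turn needed [ 0.0005 -0.0022  0.0016] leaf org [599.18 -14.21 174.75]
leaf org after levelling at same TCP [599.47 -14.05 174.88]
w 300 195
[300 199   5   7  28] [302.07 202.11]
[313 227   9  12  71] [316.79 232.3 ]
t 209 147
[231 203  10  13  53] [235.98 208.6 ]
[239 202   7  15  38] [242.18 209.11]
s 252 148
[242 143   6  12  46] [243.85 147.78]
[269 182   3   5  10] [270.1 183.4]
[269 203   1   3   3] [269. 204.]
```

View pics/n3.png

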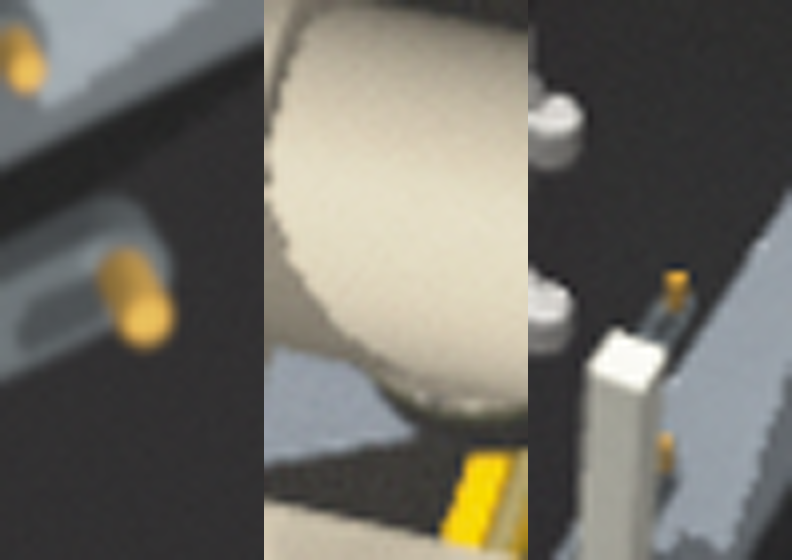

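Run:
```python
from h import *
import pickle
W,T,S=pickle.load(open('n3.pkl','rb'))
print('W up',atz(W,(317.94,234.94),166),'lo',atz(W,(303.4,203.8),66))
print('S pintle',atz(S,(270.1,182.2),166))
L=np.array([599.2,-14.2,174.8])
b=proj(S,[L+[0,0,130],L+[0,0,30]]);print('pred blocks',b)
print('S block up',atz(S,((558-528+.5)/8-.5+252,(112+.5)/8-.5+148),L[2]+130),'lo',atz(S,((547-528+.5)/8-.5+252,(293+.5)/8-.5+148),L[2]+30))
```

```text
W up [612.62103879  55.01293537 166.        ] lo [612.664572    55.80482166  66.        ]
S pintle [611.22589037  57.21786765 166.        ]
pred blocks [[254.04947511 161.58365066]
 [253.24729194 185.35608087]]
S block up [601.89305175 -11.8983846  304.8       ] lo [597.92198155  -9.21735746 204.8       ]
```

>>> play_rows:
  plan:
    - [-15, 25, 0, 0, -0.003, 0.001, -1]
    - [-15, 30, 0, 0, -0.003, 0, -1]
    - [-14, 25, 0, 0, -0.003, 0, -1]
    - [0, 7, 0, 0, 0, 0, -1]
    - [0, 0, 0, 0, 0, 0, -1]

```text
time_s: 6.38
eef_pos: [491.9, 91.0, 288.5]
ee_rot: [-0.002, 0.158, 0.987, 0.001]
force: [0.3, 0.6, -1.3]
grip_width: 0.121
```

```bash
python3 st.py
```

```text
6.38 yaw 1.2534 [491.87  91.03 288.52] F [ 0.33  0.63 -1.32] T [-0.048  0.005 -0.009] 0.121
turn needed [-0.0019 -0.0023  0.0101] leaf org [553.89  70.82 170.94]
leaf org after levelling at same TCP [554.37  71.23 171.12]
```

>>> play_rows:
  plan:
    - [0, 0, -20, -0.002, -0.002, 0.01, -1]
    - [0, 0, -30, 0, 0, 0, -1]
    - [0, 0, -30, 0, 0, 0, -1]
    - [0, 0, -20, 0, 0, 0, -1]
    - [0, 0, 0, 0, 0, 0, -1]

```text
time_s: 6.8
eef_pos: [494.7, 86.1, 185.3]
ee_rot: [0.001, 0.155, 0.988, -0.0]
force: [-0.4, -0.2, -2.2]
grip_width: 0.127
```

```bash
python3 st.py
```

```text
6.8 yaw 1.2604 [494.65  86.08 185.27] F [-0.44 -0.18 -2.18] T [-0.014 -0.005 -0.031] 0.127
turn needed [0.0015 0.0026 0.0031] leaf org [557.39  65.91  68.06]
leaf org after levelling at same TCP [557.15  66.28  67.87]
```

>>> play_rows:
  plan:
    - [10, 0, -5, 0.001, 0.002, 0.003, -1]
    - [15, -3, 0, 0, 0, 0, -1]
    - [15, -4, 0, 0, 0, 0, -1]
    - [8, -2, 0, 0, 0, 0, -1]
    - [0, 0, 0, 0, 0, 0, -1]

```text
time_s: 7.22
eef_pos: [547.5, 71.3, 182.7]
ee_rot: [-0.001, 0.155, 0.988, -0.0]
force: [-0.7, 0.1, -2.3]
grip_width: 0.126
```

```bash
python3 st.py
```

```text
7.22 yaw 1.2587 [547.54  71.34 182.66] F [-0.67  0.07 -2.35] T [-0.029  0.029 -0.038] 0.126
turn needed [ 0.0013 -0.0002  0.0048] leaf org [609.92  51.09  65.27]
leaf org after levelling at same TCP [610.04  51.54  65.26]
```

Take up the last few mm, then look with the scene camera before touching.

>>> play_rows:
  plan:
    - [2, 4, -4, 0.001, 0, 0.005, -1]
    - [0, 0, -2, 0, 0, 0, -1]
    - [0, 0, 0, 0, 0, 0, -1]

```text
time_s: 7.47
eef_pos: [550.4, 74.1, 177.6]
ee_rot: [-0.0, 0.154, 0.988, 0.0]
force: [0.3, 0.1, -1.5]
grip_width: 0.126
```

```bash
python3 st.py
python3 - <<'E'
from h import *
import pickle
S=cap('scene');T=cap('top');pickle.dump((S,T),open('n4.pkl','wb'))
t=[]
for c in (S,T):
  p=proj(c,[[611.7,56,120]])[0];u,v=int(p[0])-24,int(p[1])-30;print(u,v)
  t.append(cv2.resize(c['img'][v:v+60,u:u+49],None,fx=8,fy=8,interpolation=cv2.INTER_CUBIC))
cv2.imwrite('pics/n4.png',np.hstack(t))
E
```

```text
7.47 yaw 1.2623 [550.38  74.14 177.62] F [ 0.29  0.14 -1.47] T [ 0.064 -0.054  0.023] 0.126
turn needed [0.0004 0.001  0.0012] leaf org [612.98  54.22  60.3 ]
leaf org after levelling at same TCP [612.88  54.34  60.22]
245 162
203 154
```

View pics/n4.png

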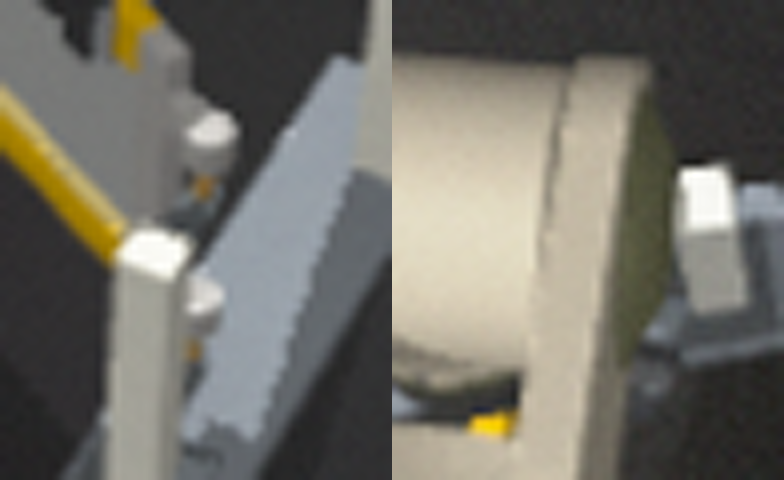

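Run:
```python
from h import *
import pickle
S,T=pickle.load(open('n4.pkl','rb'))
L=np.array([612.98,54.22,60.3])
f=lambda P:((proj(S,P)-[245,162]+.5)*8-.5).round(1)
print('blk',f([L+[0,0,z] for z in (130,112,30,12)]))
P=np.array([611.7,56,0]);print('pin',f([P+[0,0,z] for z in (166,150,66,50)]))
print('edges',f([L+[10.5*.8,10.5*.6,130],L-[10.5*.8,10.5*.6,-130]]))
p0=f([L+[0,0,112]]);print('dx',f([L+[1,0,112]])-p0,'dy',f([L+[0,1,112]])-p0)
# color segmentation of block and pintle x-extent per row
im=cv2.resize(S['img'][162:222,245:294],None,fx=8,fy=8,interpolation=cv2.INTER_CUBIC)
for r in (150,160,186,190,194,300,310,345,352):
  row=im[r,150:280:6].astype(int); print(r,[f'{b},{g},{q}' for b,g,q in row])
```

```text
blk [[206.6 129.2]
 [204.2 160.8]
 [193.6 296.7]
 [191.5 324.9]]
pin [[203.4 167.5]
 [201.3 194.8]
 [190.8 330.5]
 [188.9 355. ]]
edges [[234.  130. ]
 [179.3 128.4]]
dx [[2.1 1.2]] dy [[ 1.5 -1.5]]
150 ['116,119,120', '113,115,118', '107,110,112', '103,105,107', '104,105,107', '108,111,112', '115,119,119', '121,125,125', '127,129,130', '130,133,134', '129,133,133', '122,126,127', '110,114,115', '97,100,101', '79,81,81', '58,58,58', '47,46,46', '48,48,48', '48,49,49', '51,52,51', '81,79,76', '131,125,120']
160 ['115,118,120', '112,115,116', '107,109,110', '104,105,106', '103,105,106', '107,109,110', '112,116,116', '116,120,121', '115,117,119', '110,112,113', '107,110,111', '104,107,108', '100,103,104', '91,94,96', '72,73,74', '56,56,57', '47,48,48', '47,48,47', '50,51,50', '80,77,75', '125,119,113', '159,151,142']
186 ['115,118,119', '112,115,116', '106,108,110', '104,106,108', '101,102,103', '91,92,93', '77,82,84', '73,92,102', '62,102,126', '47,97,128', '66,96,118', '86,94,100', '78,75,73', '49,49,50', '48,48,49', '52,51,51', '76,74,71', '118,113,107', '153,145,138', '168,159,152',
[... 1285 characters left out ...]
,151', '168,160,151', '169,162,154']
345 ['152,161,162', '150,159,160', '143,152,154', '128,136,137', '117,126,127', '113,127,130', '96,118,127', '73,103,119', '83,105,117', '124,128,128', '155,149,143', '166,157,150', '166,157,151', '167,158,150', '165,158,149', '166,159,150', '167,159,151', '167,159,151', '168,160,152', '169,161,152', '171,162,153', '168,159,152']
352 ['150,160,161', '149,158,159', '142,151,153', '128,135,136', '118,126,127', '113,127,131', '93,117,130', '63,100,122', '72,101,117', '122,124,123', '154,146,139', '168,158,149', '168,159,151', '167,159,150', '167,159,151', '167,159,150', '168,159,151', '169,160,152', '169,161,151', '169,161,153', '170,162,155', '168,160,154']
```

>>> play_rows:
  plan:
    - [-1, 1.3, -2, 0.0004, 0.001, 0.001, -1]
    - [0, 0, -2, 0, 0, 0, -1]
    - [0, 0, 0, 0, 0, 0, -1]

```text
time_s: 7.82
eef_pos: [548.7, 76.0, 174.0]
ee_rot: [-0.0, 0.153, 0.988, 0.0]
force: [-0.4, 0.3, -2.5]
grip_width: 0.125
```

```bash
python3 st.py
```

```text
7.82 yaw 1.2641 [548.67  76.02 174.  ] F [-0.43  0.32 -2.54] T [ 0.021 -0.029  0.014] 0.125
turn needed [-0.      0.0004 -0.0006] leaf org [611.24  56.26  56.63]
leaf org after levelling at same TCP [611.17  56.22  56.6 ]
```

>>> play_rows:
  plan:
    - [0.6, -0.5, -1, 0, 0, 0, -1]
    - [0, 0, -1, 0, 0, 0, -1]
    - [0, 0, -1, 0, 0, 0, -1]

```text
time_s: 8.07
eef_pos: [549.2, 75.7, 171.0]
ee_rot: [-0.0, 0.153, 0.988, 0.0]
force: [-0.2, 0.0, -2.0]
grip_width: 0.122
```

```bash
python3 st.py
```

```text
8.07 yaw 1.2644 [549.17  75.65 171.  ] F [-0.24  0.04 -2.04] T [-0.025  0.013 -0.004] 0.122
turn needed [ 0.      0.0007 -0.0009] leaf org [611.77  55.91  53.64]
leaf org after levelling at same TCP [611.67  55.85  53.6 ]
```

>>> play_rows:
  plan:
    - [0, 0, -1, 0, 0, 0, -1]
    - [0, 0, -1, 0, 0, 0, -1]

```text
time_s: 8.23
eef_pos: [549.2, 75.6, 168.8]
ee_rot: [-0.0, 0.153, 0.988, 0.0]
force: [-0.5, 0.6, -2.0]
grip_width: 0.125
```

```bash
python3 st.py
```

```text
8.23 yaw 1.2644 [549.19  75.65 168.78] F [-0.46  0.57 -1.96] T [ 0.006 -0.004  0.04 ] 0.125
turn needed [ 0.      0.0008 -0.0009] leaf org [611.79  55.9   51.42]
leaf org after levelling at same TCP [611.69  55.85  51.38]
```

>>> play_rows:
  plan:
    - [0, 0, -1, 0, 0, 0, -1]
    - [0, 0, -1, 0, 0, 0, -1]

```text
time_s: 8.4
eef_pos: [549.2, 75.6, 166.5]
ee_rot: [-0.0, 0.153, 0.988, 0.0]
force: [0.4, -1.0, -3.0]
grip_width: 0.121
```

>>> play_rows:
  plan:
    - [0, 0, -1, 0, 0, 0, -1]
    - [0, 0, -1, 0, 0, 0, -1]

```text
time_s: 8.57
eef_pos: [549.2, 75.6, 164.3]
ee_rot: [-0.0, 0.153, 0.988, 0.0]
force: [0.2, -0.9, -1.4]
grip_width: 0.123
```

```bash
python3 st.py
```

```text
8.57 yaw 1.2644 [549.2   75.6  164.28] F [ 0.18 -0.86 -1.36] T [-0.017 -0.008  0.037] 0.123
turn needed [ 0.      0.0007 -0.0009] leaf org [611.79  55.85  46.92]
leaf org after levelling at same TCP [611.7   55.8   46.88]
```

>>> play_rows:
  plan:
    - [0, 0, -1, 0, 0, 0, -1]
    - [0, 0, -1, 0, 0, 0, -1]
    - [0, 0, -1, 0, 0, 0, -1]
    - [0, 0, -1, 0, 0, 0, -1]

```text
time_s: 8.9
eef_pos: [549.2, 75.6, 159.8]
ee_rot: [-0.0, 0.153, 0.988, 0.0]
force: [-0.6, -0.5, -2.1]
grip_width: 0.122
```

>>> play_rows:
  plan:
    - [0, 0, -0.7, 0, 0, 0, -1]
    - [0, 0, -0.7, 0, 0, 0, -1]

```text
time_s: 9.07
eef_pos: [549.2, 75.6, 158.2]
ee_rot: [-0.0, 0.153, 0.988, 0.0]
force: [0.3, 0.2, -2.7]
grip_width: 0.124
```

```bash
python3 st.py
```

```text
9.07 yaw 1.2644 [549.16  75.63 158.18] F [ 0.31  0.16 -2.72] T [ 0.009 -0.046  0.057] 0.124
turn needed [-0.      0.0005 -0.0009] leaf org [611.74  55.89  40.81]
leaf org after levelling at same TCP [611.66  55.83  40.78]
```

>>> play_rows:
  plan:
    - [0, 0, -0.5, 0, 0, 0, -1]
    - [0, 0, -0.5, 0, 0, 0, -1]

```text
time_s: 9.23
eef_pos: [549.2, 75.6, 157.1]
ee_rot: [-0.0, 0.153, 0.988, 0.0]
force: [-0.9, 0.3, 2.1]
grip_width: 0.125
```

>>> play_rows:
  plan:
    - [0, 0, -0.5, 0, 0, 0, -1]

```text
time_s: 9.32
eef_pos: [549.2, 75.6, 157.0]
ee_rot: [-0.0, 0.153, 0.988, 0.0]
force: [-3.6, -0.0, 4.0]
grip_width: 0.129
```

>>> play_rows:
  plan:
    - [0, 0, -0.5, 0, 0, 0, -1]

```text
time_s: 9.4
eef_pos: [549.2, 75.6, 157.0]
ee_rot: [-0.0, 0.153, 0.988, 0.0]
force: [-3.3, 0.6, 4.0]
grip_width: 0.13
```

>>> play_rows:
  plan:
    - [0, 0, 0, 0, 0, 0, -0.7]
    - [0, 0, 0, 0, 0, 0, -0.6]
    - [0, 0, 0, 0, 0, 0, -0.5]
    - [0, 0, 0, 0, 0, 0, -0.5]
    - [0, 0, 0, 0, 0, 0, -0.5]
  grip_force: 20

```text
time_s: 9.82
eef_pos: [549.9, 75.6, 157.4]
ee_rot: [0.001, 0.153, 0.988, 0.0]
force: [0.4, 0.2, 0.2]
grip_width: 0.249
```

```bash
python3 st.py
python3 - <<'E'
from h import *
S=cap('scene')
cv2.imwrite('pics/n5.png',cv2.resize(S['img'][110:250,190:330],None,fx=4,fy=4,interpolation=cv2.INTER_CUBIC))
p=np.array([611.8,55.8,40])
a=2.835
def W(x,y,z): return p+[x*np.cos(a)-y*np.sin(a),x*np.sin(a)+y*np.cos(a),z]
print(((proj(S,[W(0,0,130),W(0,0,30),W(180,0,150),W(22,0,150)])-[190,110]+.5)*4-.5).round(0))
E
```

```text
9.82 yaw 1.2644 [549.91  75.57 157.4 ] F [0.38 0.23 0.2 ] T [ 0.008 -0.009  0.011] 0.249
turn needed [ 0.0002  0.0035 -0.0009] leaf org [612.83  55.8   40.22]
leaf org after levelling at same TCP [612.41  55.77  40.  ]
[[322. 288.]
 [315. 370.]
 [195. 137.]
 [306. 253.]]
```

View pics/n5.png

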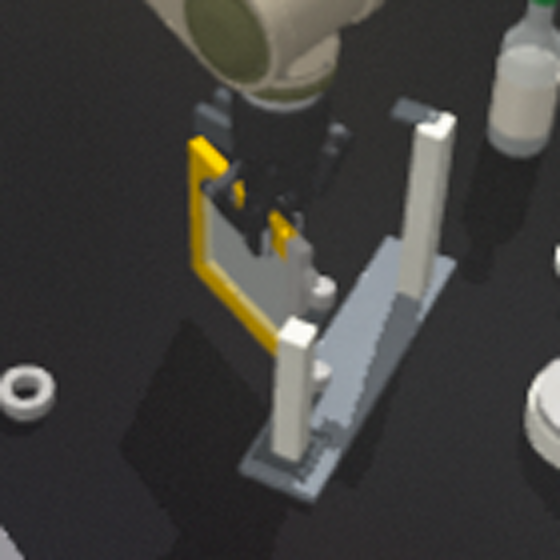

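>>> play_rows:
  plan:
    - [1.3, 3.7, 1, 0, 0.003, -0.06, -0.5]
    - [1.5, 3.6, 0, 0, 0, -0.06, -0.5]
    - [1.7, 3.5, 0, 0, 0, -0.06, -0.5]
    - [1.9, 3.4, 0, 0, 0, -0.06, -0.5]
    - [2.1, 3.3, 0, 0, 0, -0.06, -0.5]

```text
time_s: 10.28
eef_pos: [558.6, 93.1, 158.3]
ee_rot: [-0.001, 0.305, 0.952, -0.0]
force: [0.9, 0.2, 0.2]
grip_width: 0.247
```

```bash
cat > sw.py <<'E'
import sys
from h import *
s=sense();q=s['ee_rot'];H=np.array([611.8,55.8]);d=s['eef_pos'][:2]-H
print(round(s['time_s'],2),'th',np.arctan2(d[1],d[0]).round(4),'r',np.hypot(*d).round(2),'toolth',(2*np.arctan2(q[2],q[1])).round(4),'q',q.round(4),'z',s['eef_pos'][2].round(1),'F',s['force'].round(2),round(s['grip_width'],3))
E
python3 sw.py; python3 st.py 0.96
```

```text
10.28 th 2.5306 r 64.98 toolth 2.5225 q [-6.000e-04  3.046e-01  9.525e-01 -0.000e+00] z 158.3 F [0.87 0.19 0.18] 0.247
10.28 yaw 0.9517 [558.57  93.08 158.28] F [0.87 0.19 0.18] T [ 0.009  0.061 -0.03 ] 0.247
turn needed [ 0.0004 -0.      0.0083] leaf org [611.97  54.99  40.89]
leaf org after levelling at same TCP [612.3   55.5   40.88]
```

>>> play_rows:
  plan:
    - [2.3, 3.1, 0, 0, 0, -0.058, -0.5]
    - [2.5, 3.0, 0, 0, 0, -0.058, -0.5]
    - [2.7, 2.85, 0, 0, 0, -0.058, -0.5]
    - [2.85, 2.7, 0, 0, 0, -0.058, -0.5]
    - [3.0, 2.5, 0, 0, 0, -0.058, -0.5]

```text
time_s: 10.7
eef_pos: [572.5, 108.0, 158.1]
ee_rot: [-0.001, 0.446, 0.895, -0.0]
force: [-0.4, 0.7, -0.4]
grip_width: 0.25
```

```bash
python3 sw.py
```

```text
10.7 th 2.2159 r 65.35 toolth 2.2176 q [-7.000e-04  4.458e-01  8.952e-01 -0.000e+00] z 158.1 F [-0.39  0.71 -0.41] 0.25
```

>>> play_rows:
  plan:
    - [3.2, 2.3, 0, 0, 0, -0.058, -0.5]
    - [3.3, 2.1, 0, 0, 0, -0.058, -0.5]
    - [3.4, 1.9, 0, 0, 0, -0.058, -0.5]
    - [3.5, 1.7, 0, 0, 0, -0.058, -0.5]

```text
time_s: 11.03
eef_pos: [586.5, 116.5, 157.8]
ee_rot: [-0.001, 0.551, 0.834, -0.0]
force: [0.2, 0.2, -0.2]
grip_width: 0.249
```

```bash
python3 sw.py
```

```text
11.03 th 1.9658 r 65.81 toolth 1.9737 q [-8.000e-04  5.513e-01  8.343e-01 -1.000e-04] z 157.8 F [ 0.17  0.15 -0.23] 0.249
```

>>> play_rows:
  plan:
    - [2.2, 0.8, 0, 0, 0, -0.035, -0.5]
    - [2.2, 0.7, 0, 0, 0, -0.035, -0.5]
    - [2.2, 0.65, 0, 0, 0, -0.035, -0.5]
    - [2.2, 0.55, 0, 0, 0, -0.035, -0.5]

```text
time_s: 11.37
eef_pos: [595.9, 119.7, 157.4]
ee_rot: [-0.001, 0.612, 0.791, -0.0]
force: [1.0, 0.2, 0.9]
grip_width: 0.255
```

>>> play_rows:
  plan:
    - [1.3, 0.3, 0, 0, 0, -0.02, -0.5]
    - [1.3, 0.2, 0, 0, 0, -0.02, -0.5]

```text
time_s: 11.53
eef_pos: [598.7, 120.2, 157.2]
ee_rot: [-0.001, 0.628, 0.778, -0.0]
force: [-0.2, -0.0, 0.0]
grip_width: 0.249
```

```bash
python3 sw.py
python3 - <<'E'
from h import *
import pickle
T=cap('top');W=cap('wrist');pickle.dump((T,W),open('n6.pkl','wb'))
cv2.imwrite('pics/n6.png',np.hstack([cv2.resize(W['img'],(400,300),interpolation=cv2.INTER_AREA),cv2.resize(T['img'][150:225,150:250],(400,300),interpolation=cv2.INTER_CUBIC)]))
E
```

```text
11.53 th 1.7716 r 65.74 toolth 1.7824 q [-1.100e-03  6.285e-01  7.778e-01 -3.000e-04] z 157.2 F [-0.24 -0.05  0.02] 0.249
```

View pics/n6.png

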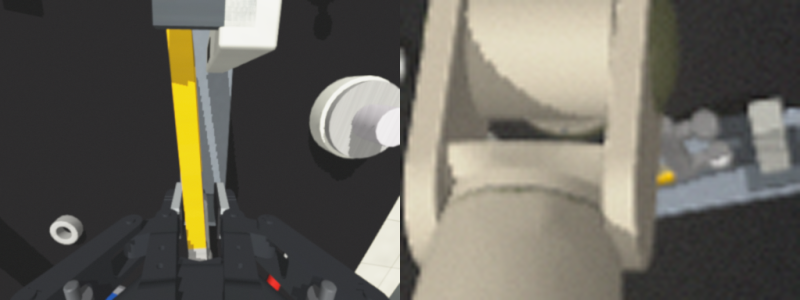

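>>> play_rows:
  plan:
    - [1.3, 0.2, 0, 0, 0, -0.01, -0.5]
    - [1.3, 0.2, 0, 0, 0, -0.01, -0.5]
    - [1.0, 0.2, 0, 0, 0, 0, -0.5]

```text
time_s: 11.88
eef_pos: [602.3, 120.8, 157.2]
ee_rot: [-0.001, 0.636, 0.772, -0.0]
force: [-0.3, 0.2, -1.0]
grip_width: 0.256
```

>>> play_rows:
  plan:
    - [0.8, 0.1, 0, 0, 0, 0, -0.5]
    - [0, 0, 0, 0, 0, 0, -0.5]

```text
time_s: 12.05
eef_pos: [603.4, 120.9, 157.2]
ee_rot: [-0.001, 0.636, 0.772, -0.0]
force: [-0.3, 0.0, -0.1]
grip_width: 0.25
```

```bash
python3 sw.py
cat > lf.py <<'E'
from h import *
W=cap('wrist');im=W['img'];h=cv2.cvtColor(im,cv2.COLOR_BGR2HSV);m=cv2.inRange(h,(22,150,90),(35,255,255))
# rail top face edges -> world at z 190
P=[]
for r in range(60,260,8):
    u=np.where(m[r,150:350])[0]
    if len(u)>8: P.append(atz(W,(150+u.mean(),r),190))
P=np.array(P)
if len(P)>3:
    d=P[:,:2]-P[:,:2].mean(0);v=np.linalg.svd(d)[2][0];v*=np.sign(v[1])
    print('leaf dir',np.arctan2(v[1],v[0]).round(4),len(P),P[0].round(1),P[-1].round(1))
    H=np.array([611.8,55.8]);e=P[np.argmax(P[:,1])][:2]-H;print('end dir from H',np.arctan2(e[1],e[0]).round(4))
E
python3 lf.py
```

```text
12.05 th 1.6994 r 65.63 toolth 1.7627 q [-1.100e-03  6.361e-01  7.716e-01 -2.000e-04] z 157.2 F [-0.28  0.02 -0.05] 0.25
leaf dir 1.7857 25 [579.  214.9 190. ] [596.1 135.2 190. ]
end dir from H 1.7743
```

>>> play_rows:
  plan:
    - [0.7, 0.1, 0, 0, 0, 0, -0.5]
    - [0, 0, 0, 0, 0, 0, -0.5]

```text
time_s: 12.27
eef_pos: [604.0, 121.0, 157.2]
ee_rot: [-0.001, 0.636, 0.772, -0.0]
force: [0.7, 0.1, 0.6]
grip_width: 0.253
```

>>> play_rows:
  plan:
    - [0.7, 0.1, 0, 0, 0, 0, -0.5]
    - [0, 0, 0, 0, 0, 0, -0.5]

```text
time_s: 12.43
eef_pos: [604.3, 121.0, 157.2]
ee_rot: [-0.002, 0.636, 0.772, -0.001]
force: [-0.0, 0.4, 0.5]
grip_width: 0.252
```

```bash
python3 sw.py; python3 lf.py
```

```text
12.43 th 1.6853 r 65.67 toolth 1.7631 q [-0.0017  0.6359  0.7717 -0.0008] z 157.2 F [-0.04  0.42  0.54] 0.252
leaf dir 1.7745 25 [580.8 215.2 190. ] [597.1 135.4 190. ]
end dir from H 1.7627
```

>>> play_rows:
  plan:
    - [0.7, 0.1, 0, 0, 0, 0, -0.5]

```text
time_s: 12.57
eef_pos: [604.5, 121.1, 157.1]
ee_rot: [-0.002, 0.636, 0.772, -0.001]
force: [-7.4, -1.6, 2.7]
grip_width: 0.249
```

>>> play_rows:
  plan:
    - [0.7, 0.1, 0, 0, 0, 0, -0.5]

```text
time_s: 12.65
eef_pos: [604.5, 121.1, 157.1]
ee_rot: [-0.003, 0.636, 0.772, -0.002]
force: [-7.3, -1.2, 3.6]
grip_width: 0.252
```

```bash
python3 sw.py; python3 lf.py
```

```text
12.65 th 1.682 r 65.7 toolth 1.7635 q [-0.0029  0.6358  0.7718 -0.0022] z 157.1 F [-7.25 -1.24  3.58] 0.252
leaf dir 1.7758 25 [580.9 215.2 190. ] [597.4 135.5 190. ]
end dir from H 1.7621
```

>>> play_rows:
  plan:
    - [-2, -0.4, 0, 0, 0, 0, -0.5]
    - [-1.5, -0.3, 0, 0, 0, 0, -0.2]
    - [0, 0, 0, 0, 0, 0, -0.1]
    - [0, 0, 0, 0, 0, 0, 0]

```text
time_s: 13.03
eef_pos: [601.3, 120.4, 157.2]
ee_rot: [-0.002, 0.636, 0.772, -0.001]
force: [-0.3, -0.8, 0.3]
grip_width: 0.5
```

```bash
python3 sw.py; python3 lf.py
```

```text
13.03 th 1.7316 r 65.45 toolth 1.7634 q [-0.0022  0.6358  0.7718 -0.0015] z 157.2 F [-0.26 -0.77  0.3 ] 0.5
leaf dir 1.8095 25 [575.7 214.2 190. ] [594.8 134.9 190. ]
end dir from H 1.7952
```

>>> play_rows:
  plan:
    - [0, 0, 0, 0, 0, 0, -0.3]
    - [0, 0, 0, 0, 0, 0, -0.5]
    - [0, 0, 0, 0, 0, 0, -0.5]

```text
time_s: 13.33
eef_pos: [601.6, 120.4, 157.3]
ee_rot: [-0.002, 0.636, 0.772, -0.001]
force: [-0.2, 0.1, -1.0]
grip_width: 0.251
```

>>> play_rows:
  plan:
    - [0.8, 0.15, 0, 0, 0, 0, -0.5]
    - [0.8, 0.15, 0, 0, 0, 0, -0.5]

```text
time_s: 13.5
eef_pos: [603.3, 120.7, 157.3]
ee_rot: [-0.002, 0.636, 0.772, -0.001]
force: [-0.4, 0.3, -0.1]
grip_width: 0.248
```

```bash
python3 sw.py; python3 lf.py
```

```text
13.5 th 1.7012 r 65.49 toolth 1.7633 q [-0.002   0.6359  0.7718 -0.0012] z 157.3 F [-0.43  0.3  -0.11] 0.248
leaf dir 1.7892 25 [578.5 214.7 190. ] [596.1 135.  190. ]
end dir from H 1.7771
```

>>> play_rows:
  plan:
    - [0.5, 0.1, 0, 0, 0, 0, -0.5]
    - [0.3, 0, 0, 0, 0, 0, -0.5]
    - [0, 0, 0, 0, 0, 0, -0.5]

```text
time_s: 13.8
eef_pos: [604.3, 120.9, 157.2]
ee_rot: [-0.002, 0.636, 0.772, -0.001]
force: [-0.2, 0.6, -0.3]
grip_width: 0.25
```

>>> play_rows:
  plan:
    - [0.3, 0, 0, 0, 0, 0, -0.5]
    - [0, 0, 0, 0, 0, 0, -0.5]

```text
time_s: 13.97
eef_pos: [604.3, 120.9, 157.1]
ee_rot: [-0.002, 0.636, 0.772, -0.002]
force: [-1.4, 0.2, 0.6]
grip_width: 0.247
```

```bash
python3 sw.py; python3 lf.py
```

```text
13.97 th 1.6857 r 65.55 toolth 1.7634 q [-0.0025  0.6358  0.7718 -0.0017] z 157.1 F [-1.39  0.19  0.6 ] 0.247
leaf dir 1.7749 25 [580.9 215.1 190. ] [597.1 135.3 190. ]
end dir from H 1.7627
```

Light contact on the stop (1.4 N). Back off slowly.

>>> play_rows:
  plan:
    - [-0.3, 0, 0, 0, 0, 0, -0.5]
    - [-0.4, -0.1, 0, 0, 0, 0, -0.5]
    - [-0.5, -0.1, 0, 0, 0, 0, -0.5]
    - [-0.7, -0.1, 0, 0, 0, 0, -0.5]
    - [-0.8, -0.2, 0, 0, 0, 0, -0.5]

```text
time_s: 14.43
eef_pos: [601.9, 120.4, 157.1]
ee_rot: [-0.002, 0.636, 0.772, -0.001]
force: [-0.4, 0.2, 0.3]
grip_width: 0.247
```

```bash
python3 sw.py; python3 lf.py
```

```text
14.43 th 1.7237 r 65.33 toolth 1.7633 q [-0.0019  0.6359  0.7718 -0.0012] z 157.1 F [-0.37  0.18  0.31] 0.247
leaf dir 1.7986 25 [577.1 214.3 190. ] [595.1 134.8 190. ]
end dir from H 1.7863
```

>>> play_rows:
  plan:
    - [0, 0, 0, 0, 0, 0, -0.5]
    - [0, 0, 0, 0, 0, 0, -0.5]
    - [0, 0, 0, 0, 0, 0, -0.5]

```text
time_s: 14.73
eef_pos: [601.7, 120.3, 157.2]
ee_rot: [-0.002, 0.636, 0.772, -0.001]
force: [0.2, 0.6, 0.1]
grip_width: 0.251
```

```bash
python3 sw.py; python3 lf.py
python3 - <<'E'
from h import *
W=cap('wrist')
cv2.imwrite('pics/n7.png',cv2.resize(W['img'][0:384,150:390],(500,600*4//3*600//800),interpolation=cv2.INTER_CUBIC))
E
```

```text
14.73 th 1.726 r 65.28 toolth 1.7633 q [-0.0019  0.6359  0.7718 -0.0011] z 157.2 F [0.25 0.64 0.12] 0.251
leaf dir 1.8 25 [577.1 214.3 190. ] [595.4 134.8 190. ]
end dir from H 1.7862
```

View pics/n7.png

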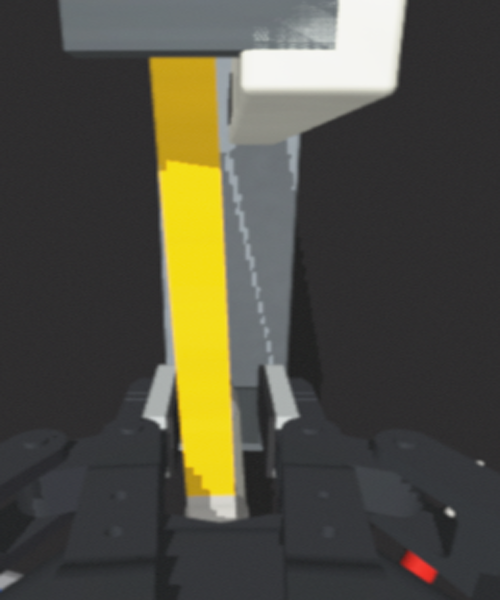

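>>> play_rows:
  plan:
    - [0.8, 0.15, 0, 0, 0, 0, -0.5]
    - [0.7, 0.1, 0, 0, 0, 0, -0.5]
    - [0.4, 0.1, 0, 0, 0, 0, -0.5]
    - [0.2, 0.1, 0, 0, 0, 0, -0.5]
    - [0, 0, 0, 0, 0, 0, -0.5]

```text
time_s: 15.25
eef_pos: [604.1, 120.8, 157.2]
ee_rot: [-0.002, 0.636, 0.772, -0.001]
force: [-0.5, 0.7, -0.1]
grip_width: 0.254
```

```bash
python3 sw.py; python3 lf.py
```

```text
15.25 th 1.6889 r 65.46 toolth 1.7633 q [-0.0019  0.6359  0.7718 -0.0012] z 157.2 F [-0.47  0.66 -0.05] 0.254
leaf dir 1.7753 25 [580.8 215.  190. ] [596.9 135.1 190. ]
end dir from H 1.763
```

>>> play_rows:
  plan:
    - [0, 0, 0, 0, 0, 0, -0.5]
    - [-0.15, 0, 0, 0, 0, 0, -0.5]
    - [-0.15, 0, 0, 0, 0, 0, -0.5]
    - [-0.2, 0, 0, 0, 0, 0, -0.5]
    - [-0.2, 0, 0, 0, 0, 0, -0.5]

```text
time_s: 15.72
eef_pos: [603.3, 120.8, 157.1]
ee_rot: [-0.002, 0.636, 0.772, -0.001]
force: [-0.5, -0.3, 0.9]
grip_width: 0.249
```

```bash
python3 sw.py; python3 lf.py
```

```text
15.72 th 1.701 r 65.55 toolth 1.7632 q [-0.0019  0.6359  0.7718 -0.0012] z 157.1 F [-0.48 -0.28  0.92] 0.249
leaf dir 1.7877 25 [578.7 214.8 190. ] [596.1 135.1 190. ]
end dir from H 1.7759
```

>>> play_rows:
  plan:
    - [-0.3, 0, 0, 0, 0, 0, -0.5]
    - [-0.4, 0, 0, 0, 0, 0, -0.5]
    - [-0.5, 0, 0, 0, 0, 0, -0.5]
    - [0, 0, 0, 0, 0, 0, -0.5]
    - [0, 0, 0, 0, 0, 0, -0.5]

```text
time_s: 16.18
eef_pos: [601.9, 120.8, 157.2]
ee_rot: [-0.002, 0.636, 0.772, -0.001]
force: [-0.8, 0.0, -0.5]
grip_width: 0.249
```

```bash
python3 sw.py; python3 lf.py
```

```text
16.18 th 1.7218 r 65.77 toolth 1.7633 q [-0.0019  0.6359  0.7718 -0.0011] z 157.2 F [-0.79  0.02 -0.46] 0.249
leaf dir 1.7967 25 [577.3 214.8 190. ] [595.2 135.2 190. ]
end dir from H 1.7842
```

>>> play_rows:
  plan:
    - [0.8, 0, 0, 0, 0, 0, -0.5]
    - [0.7, 0, 0, 0, 0, 0, -0.5]
    - [0.4, 0, 0, 0, 0, 0, -0.5]
    - [0.2, 0, 0, 0, 0, 0, -0.5]
    - [0, 0, 0, 0, 0, 0, -0.5]

```text
time_s: 16.65
eef_pos: [604.3, 120.8, 157.2]
ee_rot: [-0.002, 0.636, 0.772, -0.001]
force: [0.3, 0.1, -0.5]
grip_width: 0.248
```

```bash
python3 sw.py; python3 lf.py
cat > sc.py <<'E'
from h import *
S=cap('scene');im=S['img'];h=cv2.cvtColor(im,cv2.COLOR_BGR2HSV);m=cv2.inRange(h,(20,120,60),(35,255,255))
m[:, :200]=0;m[:,340:]=0;m[:100]=0;m[260:]=0
y,x=np.where(m>0)
print('scene yellow n',len(x),'mean',x.mean().round(2),y.mean().round(2),'bbox',x.min(),x.max(),y.min(),y.max())
E
python3 sc.py
```

```text
16.65 th 1.6862 r 65.48 toolth 1.7633 q [-0.002   0.6359  0.7718 -0.0012] z 157.2 F [ 0.26  0.13 -0.55] 0.248
leaf dir 1.7739 25 [581.  215.1 190. ] [597.1 135.2 190. ]
end dir from H 1.762
scene yellow n 174 mean 281.9 174.57 bbox 275 291 156 197
```

>>> play_rows:
  plan:
    - [0, 0, 5, 0, 0, 0, -0.5]
    - [0, 0, 10, 0, 0, 0, -0.5]
    - [0, 0, 12, 0, 0, 0, -0.5]
    - [0, 0, 12, 0, 0, 0, -0.5]
    - [0, 0, 5, 0, 0, 0, -0.5]

```text
time_s: 17.17
eef_pos: [603.7, 120.8, 204.4]
ee_rot: [-0.003, 0.636, 0.772, -0.002]
force: [-0.3, 0.6, 0.1]
grip_width: 0.25
```

```bash
python3 sw.py; python3 lf.py; python3 sc.py
```

```text
17.17 th 1.6944 r 65.49 toolth 1.7633 q [-0.0025  0.6359  0.7718 -0.0017] z 204.4 F [-0.3   0.56  0.08] 0.25
leaf dir 1.7903 25 [576.7 221.6 190. ] [602.3 107.8 190. ]
end dir from H 1.7796
scene yellow n 222 mean 282.82 170.73 bbox 275 292 144 198
```

>>> play_rows:
  plan:
    - [0, 0, 25, 0, 0, 0, -0.5]
    - [-10, 0, 30, 0, 0, 0, -0.5]
    - [-35, 0, 10, 0, 0, 0, -0.5]
    - [-40, 0, 0, 0, 0, 0, -0.5]
    - [-40, 0, 0, 0, 0, 0, -0.5]

```text
time_s: 17.68
eef_pos: [477.8, 119.6, 265.5]
ee_rot: [-0.005, 0.637, 0.771, -0.003]
force: [0.3, -0.2, 0.7]
grip_width: 0.248
```

>>> play_rows:
  plan:
    - [-40, -15, 0, 0, 0, 0, -0.5]
    - [-40, -30, 0, 0, 0, 0, -0.5]
    - [-20, -35, 0, 0, 0, 0, -0.5]
    - [0, -35, 0, 0, 0, 0, -0.5]
    - [0, -30, 0, 0, 0, 0, -0.5]

```text
time_s: 18.1
eef_pos: [375.4, -17.4, 263.9]
ee_rot: [-0.005, 0.632, 0.775, -0.003]
force: [1.4, 0.5, 0.4]
grip_width: 0.25
```

```bash
python3 sw.py
cat > ev.py <<'E'
from h import *
import pickle
T=cap('top');S=cap('scene');pickle.dump((T,S),open('ev.pkl','wb'))
for c,n in((T,'top'),(S,'scene')):
  h=cv2.cvtColor(c['img'],cv2.COLOR_BGR2HSV);m=cv2.inRange(h,(20,130,150),(35,255,255))
  p=proj(c,[[600,130,190]])[0].astype(int);M=np.zeros_like(m);M[p[1]-55:p[1]+55,p[0]-65:p[0]+65]=1;m*=M
  y,x=np.where(m>0)
  W=np.array([atz(c,(a,b),190)[:2] for a,b in zip(x,y)])
  print(n,len(W),'bbox',x.min(),x.max(),y.min(),y.max())
  # slice along frame y
  ps=.19;ex=np.array([np.cos(ps),np.sin(ps)]);ey=np.array([-ex[1],ex[0]])
  d=W-[611.8,55.8];X=d@ex;Y=d@ey
  for y0 in range(30,190,20):
    k=(Y>y0)&(Y<y0+20)
    if k.sum()>3: print(y0+10,'x mean %.1f min %.1f max %.1f n %d'%(X[k].mean(),X[k].min(),X[k].max(),k.sum()))
E
python3 ev.py
```

```text
18.1 th -2.8414 r 247.45 toolth 1.7725 q [-0.0052  0.6323  0.7747 -0.0034] z 263.9 F [1.45 0.48 0.38] 0.25
top 391 bbox 167 218 180 202
40 x mean -21.7 min -40.0 max 5.6 n 35
60 x mean -14.1 min -41.2 max 6.1 n 59
80 x mean -14.9 min -41.5 max 4.9 n 62
100 x mean -16.1 min -42.7 max 4.5 n 61
120 x mean -15.6 min -43.0 max 3.3 n 58
140 x mean -15.5 min -43.9 max 2.9 n 51
160 x mean -13.7 min -38.0 max 1.2 n 62
scene 187 bbox 275 293 142 195
40 x mean 12.6 min -6.3 max 42.1 n 13
60 x mean 0.1 min -7.3 max 7.6 n 21
80 x mean -0.5 min -7.4 max 6.7 n 22
100 x mean 2.4 min -7.5 max 23.6 n 23
120 x mean 1.0 min -8.5 max 20.0 n 24
140 x mean -1.7 min -8.6 max 5.8 n 17
160 x mean -2.5 min -7.7 max 3.0 n 14
180 x mean -4.0 min -8.7 max 1.0 n 7
```

>>> play_rows:
  plan:
    - [23, 28, 0, -0.001, -0.012, 0, -1]
    - [23, 29, 0, 0, 0, 0, -1]
    - [23, 29, 0, 0, 0, 0, -1]
    - [23, 29, 0, 0, 0, 0, -1]
    - [23, 29, 0, 0, 0, 0, -1]

```text
time_s: 18.62
eef_pos: [492.3, 127.7, 262.7]
ee_rot: [-0.0, 0.64, 0.768, -0.001]
force: [0.1, -0.5, 0.5]
grip_width: -0.0
```

>>> play_rows:
  plan:
    - [23, 29, 0, 0, 0, 0, -1]
    - [20, 25, 0, 0, 0, 0, -1]
    - [0, 0, -5, 0, 0, 0, -1]
    - [0, 0, 0, 0, 0, 0, -1]

```text
time_s: 18.95
eef_pos: [537.7, 193.3, 253.2]
ee_rot: [-0.002, 0.637, 0.771, -0.002]
force: [-0.8, 0.0, -0.3]
grip_width: -0.001
```

```bash
python3 sw.py
```

```text
18.95 th 2.0654 r 156.19 toolth 1.7607 q [-0.0023  0.6369  0.771  -0.002 ] z 253.2 F [-0.83  0.02 -0.26] -0.001
```

>>> play_rows:
  plan:
    - [0, -8, -25, 0, 0, 0, -1]
    - [0, -1, -30, 0, 0, 0, -1]
    - [0, 0, -25, 0, 0, 0, -1]
    - [0, 0, -10, 0, 0, 0, -1]
    - [0, 0, 0, 0, 0, 0, -1]

```text
time_s: 19.37
eef_pos: [534.6, 183.9, 159.8]
ee_rot: [-0.002, 0.637, 0.771, -0.002]
force: [-0.3, 1.1, -0.1]
grip_width: -0.001
```

```bash
python3 sw.py
cat > lf2.py <<'E'
from h import *
import sys
# scene: rail line, robust: right-most yellow edge (far-lit face edge) per row
S=cap('scene');h=cv2.cvtColor(S['img'],cv2.COLOR_BGR2HSV);m=cv2.inRange(h,(20,130,150),(35,255,255))
out=[]
for r in range(148,190):
  u=np.where(m[r,262:300])[0]
  if len(u)>2: out.append((r,262+u.min(),262+u.max()))
o=np.array(out)
print('rows',o[0,0],o[-1,0],'mean left %.2f right %.2f'%(o[:,1].mean(),o[:,2].mean()), 'n',len(o))
# intensity-weighted shift of rail: subpixel centroid in rows 150-170
c=S['img'][148:185,262:300].astype(float);w=np.clip(c[...,2]-c[...,0]-40,0,None)
x=np.arange(262,300);print('centroids',[round((w[a:a+8].sum(0)*x).sum()/max(w[a:a+8].sum(),1),2) for a in (0,8,16,24)], [int(w[a:a+8].sum()) for a in (0,8,16,24)])
E
python3 lf2.py
```

```text
19.37 th 2.113 r 149.56 toolth 1.7613 q [-0.0024  0.6366  0.7712 -0.002 ] z 159.8 F [-0.27  1.13 -0.07] -0.001
rows 148 189 mean left 281.18 right 285.43 n 28
centroids [np.float64(287.74), np.float64(284.04), np.float64(281.16), np.float64(286.38)] [8678, 7180, 5476, 1999]
```

>>> play_rows:
  plan:
    - [8, 1.7, 0, 0, 0, 0, -1]
    - [8, 1.7, 0, 0, 0, 0, -1]
    - [4, 0.8, 0, 0, 0, 0, -1]
    - [0, 0, 0, 0, 0, 0, -1]

```text
time_s: 19.75
eef_pos: [557.6, 188.1, 165.4]
ee_rot: [0.0, 0.637, 0.771, 0.001]
force: [-0.1, -0.1, -0.4]
grip_width: 0.0
```

```bash
python3 sw.py;python3 lf2.py
```

```text
19.75 th 1.9595 r 142.93 toolth 1.7603 q [0.000e+00 6.371e-01 7.708e-01 6.000e-04] z 165.4 F [-0.1  -0.08 -0.4 ] 0.0
rows 148 189 mean left 281.14 right 284.96 n 28
centroids [np.float64(287.86), np.float64(284.03), np.float64(281.3), np.float64(286.39)] [7942, 7146, 5127, 2014]
```

>>> play_rows:
  plan:
    - [2, 0.4, 0, 0, 0, 0, -1]
    - [2, 0.4, 0, 0, 0, 0, -1]
    - [0, 0, 0, 0, 0, 0, -1]

```text
time_s: 20.05
eef_pos: [561.8, 188.9, 166.7]
ee_rot: [0.001, 0.637, 0.771, 0.001]
force: [0.3, 0.5, 0.3]
grip_width: 0.002
```

```bash
python3 sw.py;python3 lf2.py
```

```text
20.05 th 1.9301 r 142.19 toolth 1.7603 q [6.000e-04 6.371e-01 7.708e-01 1.200e-03] z 166.7 F [0.31 0.49 0.32] 0.002
rows 148 189 mean left 281.21 right 284.96 n 28
centroids [np.float64(287.92), np.float64(284.03), np.float64(281.29), np.float64(286.38)] [7871, 7151, 5129, 2003]
```

>>> play_rows:
  plan:
    - [1, 0.2, -4, 0, 0, 0, -1]
    - [1, 0.2, -1, 0, 0, 0, -1]
    - [0, 0, 0, 0, 0, 0, -1]

```text
time_s: 20.35
eef_pos: [563.6, 189.4, 161.3]
ee_rot: [0.0, 0.637, 0.771, 0.001]
force: [1.0, 0.6, -0.5]
grip_width: -0.0
```

```bash
python3 sw.py;python3 lf2.py
```

```text
20.35 th 1.9172 r 141.99 toolth 1.7604 q [5.000e-04 6.370e-01 7.709e-01 1.100e-03] z 161.3 F [ 1.04  0.63 -0.52] -0.0
rows 149 189 mean left 281.11 right 285.32 n 28
centroids [np.float64(288.05), np.float64(284.02), np.float64(281.14), np.float64(286.41)] [6964, 6995, 4969, 2055]
```

>>> play_rows:
  plan:
    - [1, 0.2, 0, 0, 0, 0, -1]
    - [1, 0.2, 0, 0, 0, 0, -1]
    - [0, 0, 0, 0, 0, 0, -1]

```text
time_s: 20.65
eef_pos: [565.3, 189.8, 161.1]
ee_rot: [0.0, 0.637, 0.771, 0.001]
force: [-1.5, 0.4, 0.1]
grip_width: 0.006
```

```bash
python3 sw.py;python3 lf2.py
```

```text
20.65 th 1.9048 r 141.8 toolth 1.7605 q [1.000e-04 6.370e-01 7.709e-01 6.000e-04] z 161.1 F [-1.52  0.39  0.06] 0.006
rows 149 189 mean left 281.85 right 286.52 n 27
centroids [np.float64(288.33), np.float64(284.01), np.float64(280.7), np.float64(286.76)] [6466, 6665, 4857, 1878]
```

>>> play_rows:
  plan:
    - [0.5, 0.1, 0, 0, 0, 0, -1]
    - [0, 0, 0, 0, 0, 0, -1]

```text
time_s: 20.87
eef_pos: [565.3, 189.7, 161.1]
ee_rot: [-0.0, 0.637, 0.771, 0.0]
force: [-2.0, 0.5, 0.6]
grip_width: 0.001
```

```bash
python3 sw.py;python3 lf2.py
```

```text
20.87 th 1.9049 r 141.79 toolth 1.7606 q [-3.000e-04  6.369e-01  7.709e-01  0.000e+00] z 161.1 F [-1.99  0.52  0.58] 0.001
rows 149 189 mean left 281.85 right 286.89 n 27
centroids [np.float64(288.34), np.float64(284.0), np.float64(280.72), np.float64(286.77)] [6468, 6673, 4873, 1888]
```

>>> play_rows:
  plan:
    - [0.5, 0.1, 0, 0, 0, 0, -1]

```text
time_s: 21.0
eef_pos: [565.5, 189.8, 161.1]
ee_rot: [-0.001, 0.637, 0.771, -0.0]
force: [-5.9, -2.0, 2.6]
grip_width: -0.003
```

```bash
python3 sw.py;python3 lf2.py
```

```text
21.0 th 1.9037 r 141.79 toolth 1.7607 q [-6.000e-04  6.369e-01  7.710e-01 -3.000e-04] z 161.1 F [-5.95 -1.97  2.59] -0.003
rows 149 189 mean left 281.83 right 286.31 n 29
centroids [np.float64(288.3), np.float64(284.01), np.float64(280.82), np.float64(286.78)] [6416, 6686, 4769, 1893]
```

>>> play_rows:
  plan:
    - [-0.2, 0, 0, 0, 0, 0, -1]
    - [0, 0, 0, 0, 0, 0, -1]
    - [-0.2, 0, 0, 0, 0, 0, -1]
    - [0, 0, 0, 0, 0, 0, -1]
    - [-0.3, 0, 0, 0, 0, 0, -1]

```text
time_s: 21.47
eef_pos: [565.2, 189.8, 161.1]
ee_rot: [-0.0, 0.637, 0.771, 0.0]
force: [-0.7, -0.3, -0.5]
grip_width: 0.002
```

>>> play_rows:
  plan:
    - [-0.3, 0, 0, 0, 0, 0, -1]
    - [0, 0, 0, 0, 0, 0, -1]
    - [-1, -0.2, 0, 0, 0, 0, -1]
    - [0, 0, 0, 0, 0, 0, -1]
    - [0, 0, 0, 0, 0, 0, -1]

```text
time_s: 21.88
eef_pos: [564.4, 189.7, 161.2]
ee_rot: [0.0, 0.637, 0.771, 0.001]
force: [0.7, -0.6, 0.2]
grip_width: 0.003
```

```bash
python3 sw.py;python3 lf2.py
```

```text
21.88 th 1.9109 r 142.07 toolth 1.7604 q [4.000e-04 6.370e-01 7.709e-01 9.000e-04] z 161.2 F [ 0.66 -0.58  0.19] 0.003
rows 149 187 mean left 282.06 right 287.58 n 31
centroids [np.float64(288.2), np.float64(284.07), np.float64(280.86), np.float64(286.64)] [6739, 6825, 4968, 1962]
```

Now retreat clear of the leaf, rise, and evaluate as before from the same unoccluded state.

>>> play_rows:
  plan:
    - [-3, -0.6, 0, 0, 0, 0, -1]
    - [-8, -1.6, 0, 0, 0, 0, -1]
    - [-15, -3, 0, 0, 0, 0, -1]
    - [-20, -4, 0, 0, 0, 0, -1]
    - [-15, -5, 20, 0, 0, 0, -1]

```text
time_s: 22.35
eef_pos: [500.9, 175.0, 177.6]
ee_rot: [-0.002, 0.637, 0.771, -0.001]
force: [0.5, 0.6, 0.2]
grip_width: -0.002
```

>>> play_rows:
  plan:
    - [-20, -20, 30, 0, 0, 0, -1]
    - [-30, -30, 30, 0, 0, 0, -1]
    - [-30, -30, 10, 0, 0, 0, -1]
    - [-30, -35, 0, 0, 0, 0, -1]
    - [0, -35, 0, 0, 0, 0, -1]

```text
time_s: 22.77
eef_pos: [394.9, 36.6, 245.5]
ee_rot: [0.0, 0.634, 0.774, 0.0]
force: [1.0, -1.1, -0.3]
grip_width: -0.001
```

```bash
python3 sw.py;python3 lf2.py
python3 - <<'E'
import pickle
pickle.dump(pickle.load(open('ev.pkl','rb')),open('ev_old.pkl','wb'))
E
python3 ev.py
python3 - <<'E'
from h import *
import pickle
# compare yellow top-rail far edge old vs new in scene; full centroid
for f in ('ev_old.pkl','ev.pkl'):
  T,S=pickle.load(open(f,'rb'))
  c=S['img'][140:200,262:300].astype(float);w=np.clip(c[...,2]-c[...,0]-40,0,None);x=np.arange(262,300)
  print(f,[round((w[a:a+8].sum(0)*x).sum()/max(w[a:a+8].sum(),1),2) for a in range(0,56,8)],[int(w[a:a+8].sum()) for a in range(0,56,8)])
  c=T['img'][170:210,160:225].astype(float);w=np.clip(c[...,2]-c[...,0]-40,0,None);y=np.arange(170,210)
  print('top row-centroid by col',[round((w[:,a:a+8].sum(1)*y).sum()/max(w[:,a:a+8].sum(),1),2) for a in range(0,64,8)])
# frame yaw/pos from nominal stop keeper: dark plate corners unknown; print predicted gap
E
```

```text
22.77 th -3.0531 r 217.8 toolth 1.7692 q [4.000e-04 6.336e-01 7.737e-01 4.000e-04] z 245.5 F [ 1.03 -1.07 -0.29] -0.001
rows 148 189 mean left 280.80 right 284.43 n 30
centroids [np.float64(287.2), np.float64(283.23), np.float64(280.41), np.float64(285.91)] [9607, 10630, 7396, 2135]
top 386 bbox 167 218 180 202
40 x mean -21.4 min -40.0 max 5.6 n 36
60 x mean -14.9 min -41.7 max 4.7 n 60
80 x mean -15.3 min -42.0 max 4.4 n 63
100 x mean -16.6 min -43.2 max 3.1 n 61
120 x mean -16.0 min -44.1 max 2.3 n 58
140 x mean -14.8 min -44.4 max 1.5 n 49
160 x mean -15.1 min -38.0 max 0.2 n 55
scene 186 bbox 275 293 142 194
40 x mean 17.4 min -6.3 max 42.1 n 14
60 x mean -0.3 min -7.3 max 6.6 n 20
80 x mean -1.1 min -8.3 max 5.8 n 22
100 x mean -2.1 min -9.4 max 4.8 n 20
120 x mean -1.2 min -9.4 max 17.1 n 22
140 x mean -2.9 min -9.5 max 3.9 n 18
160 x mean -3.3 min -8.7 max 2.0 n 14
180 x mean -4.7 min -9.7 max 1.0 n 8
ev_old.pkl [np.float64(291.05), np.float64(287.45), np.float64(283.3), np.float64(280.3), np.float64(286.38), np.float64(281.81), np.float64(277.62)] [3240, 9369, 10486, 7223, 2009, 2703, 2391]
top row-centroid by col [np.float64(190.89), np.float64(193.11), np.float64(191.4), np.float64(190.28), np.float64(188.7), np.float64(187.01), np.float64(187.94), np.float64(193.01)]
ev.pkl [np.float64(290.76), np.float64(287.19), np.float64(283.23), np.float64(280.41), np.float64(285.91), np.float64(281.44), np.float64(277.4)] [3599, 9604, 10650, 7388, 2115, 2786, 2314]
top row-centroid by col [np.float64(191.95), np.float64(193.55), np.float64(191.68), np.float64(190.36), np.float64(188.91), np.float64(187.19), np.float64(188.01), np.float64(193.17)]
```

>>> play_rows:
  plan:
    - [0, 0, 0, 0, 0, 0, -1]
    - [0, 0, 0, 0, 0, 0, -1]
    - [0, 0, 0, 0, 0, 0, -1]
    - [0, 0, 0, 0, 0, 0, -1]
    - [0, 0, 0, 0, 0, 0, -1]

```text
time_s: 23.33
eef_pos: [398.4, 38.0, 244.7]
ee_rot: [-0.0, 0.634, 0.773, 0.001]
force: [-0.1, -0.0, -0.6]
grip_width: -0.002
```

```bash
cat > b.py <<'E'
from h import *
import time
for i in range(1):
  r=[]
  for k in range(3):
    S=cap('scene');c=S['img'][140:200,262:300].astype(float);w=np.clip(c[...,2]-c[...,0]-40,0,None);x=np.arange(262,300)
    r.append([(w[a:a+8].sum(0)*x).sum()/max(w[a:a+8].sum(),1) for a in range(0,56,8)])
  print(np.mean(r,0).round(2),np.std(r,0).round(2))
E
python3 b.py
```

```text
[290.76 287.19 283.23 280.41 285.91 281.44 277.41] [0.   0.   0.01 0.   0.   0.01 0.  ]
```

>>> play_rows:
  plan:
    - [0, 0, 0, 0, 0, 0, -1]
    - [0, 0, 0, 0, 0, 0, -1]
    - [0, 0, 0, 0, 0, 0, -1]
    - [0, 0, 0, 0, 0, 0, -1]
    - [0, 0, 0, 0, 0, 0, -1]

```text
time_s: 23.9
eef_pos: [398.4, 37.9, 244.7]
ee_rot: [-0.0, 0.634, 0.773, 0.001]
force: [0.1, 0.5, 0.1]
grip_width: 0.0
```

```bash
python3 b.py
```

```text
[290.76 287.19 283.22 280.41 285.91 281.44 277.41] [0.   0.   0.   0.01 0.   0.   0.  ]
```

Run:
```python
from h import *
S=cap('scene');H=np.array([611.8,55.8,40])
def W(a,x,y,z): return H+[x*np.cos(a)+y*-np.sin(a),x*np.sin(a)+y*np.cos(a),z]
for a in (1.762,1.772,1.782,1.792):
  print(a,[proj(S,[W(a,*p)])[0].round(2).tolist() for p in ((180,6,150),(180,-6,150),(166,0,150),(180,-6,100),(100,0,150),(100,-6,0))])
# yellow top-rail edges per row now
im=S['img'].astype(float);w=np.clip(im[...,2]-im[...,0]-40,0,None)
for r in range(143,180,4): print(r,[int(v) for v in w[r,268:300]])
```

```text
1.762 [[292.08, 141.66], [295.4, 142.83], [292.05, 144.79], [294.0, 153.7], [283.81, 157.16], [282.1, 188.67]]
1.772 [[291.58, 141.5], [294.91, 142.65], [291.59, 144.62], [293.52, 153.52], [283.52, 157.06], [281.85, 188.56]]
1.782 [[291.07, 141.34], [294.41, 142.47], [291.13, 144.46], [293.04, 153.33], [283.24, 156.96], [281.59, 188.45]]
1.792 [[290.57, 141.19], [293.92, 142.29], [290.66, 144.31], [292.56, 153.16], [282.95, 156.86], [281.33, 188.34]]
143 [0, 0, 0, 0, 0, 0, 0, 0, 0, 0, 0, 0, 0, 0, 0, 0, 0, 0, 0, 0, 0, 0, 105, 194, 209, 137, 6, 0, 0, 0, 0, 0]
147 [0, 0, 0, 0, 0, 0, 0, 0, 0, 0, 0, 0, 0, 0, 0, 0, 0, 0, 0, 45, 127, 134, 137, 125, 88, 1, 0, 0, 0, 0, 0, 0]
151 [0, 0, 0, 0, 0, 0, 0, 0, 0, 0, 0, 0, 0, 0, 0, 0, 24, 166, 208, 210, 207, 179, 93, 88, 31, 0, 0, 0, 0, 0, 0, 0]
155 [0, 0, 0, 0, 0, 0, 0, 0, 0, 0, 0, 0, 0, 0, 132, 205, 210, 210, 200, 128, 74, 49, 59, 97, 0, 0, 0, 0, 0, 0, 0, 0]
159 [0, 0, 0, 0, 0, 0, 0, 0, 0, 0, 0, 20, 166, 207, 209, 206, 178, 92, 41, 7, 7, 35, 107, 31, 0, 0, 0, 0, 0, 0, 0, 0]
163 [0, 0, 0, 0, 0, 0, 0, 0, 0, 64, 191, 210, 210, 199, 128, 71, 15, 0, 0, 0, 28, 88, 86, 2, 0, 0, 0, 0, 0, 0, 0, 0]
167 [0, 0, 0, 0, 0, 0, 18, 161, 207, 209, 206, 180, 100, 55, 0, 0, 0, 0, 0, 12, 50, 105, 26, 0, 0, 0, 0, 0, 0, 0, 0, 0]
171 [0, 0, 0, 0, 0, 0, 0, 0, 0, 0, 25, 24, 0, 0, 0, 0, 0, 0, 0, 28, 97, 76, 2, 0, 0, 0, 0, 0, 0, 0, 0, 0]
175 [0, 0, 0, 0, 0, 0, 0, 0, 0, 0, 0, 0, 0, 0, 0, 0, 13, 18, 64, 125, 55, 0, 0, 0, 0, 0, 0, 0, 0, 0, 0, 0]
179 [0, 0, 0, 0, 0, 0, 0, 0, 0, 0, 0, 0, 0, 0, 40, 57, 101, 115, 21, 0, 0, 0, 0, 0, 0, 0, 0, 0, 0, 0, 0, 0]
```

>>> play_rows:
  plan:
    - [28, 28, 0, 0, 0, 0, -1]
    - [29, 29, 0, 0, 0, 0, -1]
    - [29, 29, 0, 0, 0, 0, -1]
    - [28, 28, 0, 0, 0, 0, -1]
    - [18, 22, 0, 0, 0, 0, -1]

```text
time_s: 24.52
eef_pos: [533.2, 176.6, 245.1]
ee_rot: [0.001, 0.638, 0.77, 0.0]
force: [0.6, -0.2, -0.2]
grip_width: 0.001
```

>>> play_rows:
  plan:
    - [0, 0, -20, 0, 0, 0, -1]
    - [0, 0, -30, 0, 0, 0, -1]
    - [0, 0, -25, 0, 0, 0, -1]
    - [0, 0, -8, 0, 0, 0, -1]
    - [0, 0, 0, 0, 0, 0, -1]

```text
time_s: 24.93
eef_pos: [536.4, 182.1, 158.0]
ee_rot: [0.002, 0.636, 0.772, 0.002]
force: [-0.8, -0.7, 0.3]
grip_width: -0.002
```

```bash
python3 sw.py; python3 st.py 0.19 | head -2; python3 b.py
```

```text
24.93 th 2.1092 r 147.15 toolth 1.7642 q [0.0015 0.6355 0.7721 0.0016] z 158.0 F [-0.83 -0.67  0.31] -0.002
24.93 yaw 0.1935 [536.35 182.14 158.01] F [-0.83 -0.67  0.31] T [-0.04   0.033  0.051] -0.002
turn needed [ 0.0007  0.0052 -0.0034] leaf org [549.52 117.69  40.73]
[290.76 287.48 284.02 281.41 285.91 281.44 277.4 ] [0.   0.03 0.   0.04 0.01 0.   0.  ]
```

>>> play_rows:
  plan:
    - [8, 2, 0, 0, 0.005, -0.003, -1]
    - [8, 2, 0, 0, 0, 0, -1]
    - [5, 1.5, 0, 0, 0, 0, -1]
    - [2, 0.4, 0, 0, 0, 0, -1]
    - [0, 0, 0, 0, 0, 0, -1]

```text
time_s: 25.5
eef_pos: [564.0, 188.0, 168.7]
ee_rot: [0.005, 0.637, 0.771, 0.006]
force: [0.5, 0.5, 0.3]
grip_width: 0.004
```

```bash
python3 sw.py; python3 b.py
```

```text
25.5 th 1.9178 r 140.53 toolth 1.7598 q [0.0053 0.6372 0.7707 0.006 ] z 168.7 F [0.48 0.51 0.27] 0.004
[290.6  288.01 284.01 281.19 286.45 281.9  277.71] [0.05 0.06 0.04 0.07 0.03 0.06 0.06]
```

>>> play_rows:
  plan:
    - [0, 0, 0, 0, 0, 0, -1]
    - [0, 0, 0, 0, 0, 0, -1]
    - [0, 0, 0, 0, 0, 0, -1]

```text
time_s: 25.9
eef_pos: [562.6, 187.8, 168.2]
ee_rot: [0.005, 0.637, 0.771, 0.005]
force: [0.3, -1.1, -0.6]
grip_width: -0.0
```

```bash
python3 sw.py; python3 b.py
```

```text
25.9 th 1.9273 r 140.87 toolth 1.7599 q [0.0047 0.6372 0.7707 0.0053] z 168.2 F [ 0.34 -1.05 -0.56] -0.0
[290.43 287.76 284.   281.45 286.21 281.59 277.53] [0.   0.   0.   0.01 0.   0.   0.  ]
```

>>> play_rows:
  plan:
    - [1, 0.2, 0, 0, 0, 0, -1]
    - [1, 0.2, 0, 0, 0, 0, -1]
    - [0, 0, 0, 0, 0, 0, -1]

```text
time_s: 26.3
eef_pos: [564.8, 188.3, 168.1]
ee_rot: [0.005, 0.637, 0.771, 0.005]
force: [0.9, -0.9, -0.8]
grip_width: -0.002
```

```bash
python3 sw.py; python3 b.py
```

```text
26.3 th 1.9115 r 140.54 toolth 1.76 q [0.0046 0.6371 0.7707 0.0053] z 168.1 F [ 0.9  -0.93 -0.85] -0.002
[290.53 288.14 284.09 280.96 286.57 282.05 277.83] [0.02 0.01 0.01 0.01 0.05 0.02 0.  ]
```

>>> play_rows:
  plan:
    - [0.8, 0.2, 0, 0, 0, 0, -1]
    - [0.4, 0.1, 0, 0, 0, 0, -1]

```text
time_s: 26.62
eef_pos: [565.9, 188.6, 168.1]
ee_rot: [0.005, 0.637, 0.771, 0.005]
force: [-1.6, -0.1, 0.4]
grip_width: -0.002
```

```bash
python3 sw.py; python3 b.py
```

```text
26.62 th 1.9036 r 140.46 toolth 1.76 q [0.0046 0.6372 0.7707 0.0052] z 168.1 F [-1.57 -0.15  0.38] -0.002
[291.02 288.33 284.02 280.73 286.77 282.41 277.91] [0.02 0.   0.   0.01 0.02 0.02 0.  ]
```

>>> play_rows:
  plan:
    - [0.1, 0, 8, 0, 0, 0, -1]
    - [0.1, 0, 10, 0, 0, 0, -1]
    - [0.1, 0, 12, 0, 0, 0, -1]
    - [0, 0, 15, 0, 0, 0, -1]
    - [0, 0, 15, 0, 0, 0, -1]

```text
time_s: 27.18
eef_pos: [565.1, 188.4, 230.6]
ee_rot: [0.003, 0.637, 0.771, 0.004]
force: [0.6, -0.2, -0.4]
grip_width: -0.002
```

```bash
python3 sw.py; python3 b.py
```

```text
27.18 th 1.9095 r 140.58 toolth 1.76 q [0.0031 0.6372 0.7707 0.0037] z 230.6 F [ 0.56 -0.15 -0.37] -0.002
[290.6  287.03 283.8  281.26 285.77 281.27 277.38] [0.   0.02 0.03 0.01 0.02 0.01 0.  ]
```

>>> play_rows:
  plan:
    - [-8, -1.6, 0, 0, 0, 0, -1]
    - [-5, -1, -15, 0, 0.001, 0, -1]
    - [0, 0, -25, 0, 0, 0, -1]
    - [0, 0, -22, 0, 0, 0, -1]
    - [0, 0, -5, 0, 0, 0, -1]

```text
time_s: 27.75
eef_pos: [551.1, 185.6, 160.3]
ee_rot: [0.004, 0.637, 0.771, 0.004]
force: [1.0, -0.4, -0.5]
grip_width: -0.005
```

>>> play_rows:
  plan:
    - [0, 0, 0, 0, 0, 0, -1]
    - [2, 0.4, 0, 0, 0, 0, -1]
    - [2, 0.4, 0, 0, 0, 0, -1]
    - [2, 0.4, 0, 0, 0, 0, -1]
    - [0, 0, 0, 0, 0, 0, -1]

```text
time_s: 28.17
eef_pos: [558.0, 187.0, 161.4]
ee_rot: [0.004, 0.637, 0.771, 0.004]
force: [-0.8, -0.0, 0.2]
grip_width: 0.001
```

```bash
python3 sw.py; python3 b.py
```

```text
28.17 th 1.9597 r 141.77 toolth 1.7599 q [0.0036 0.6372 0.7707 0.0043] z 161.4 F [-0.83 -0.04  0.15] 0.001
[290.79 287.5  283.83 281.28 285.79 281.28 277.38] [0.01 0.   0.   0.01 0.   0.01 0.  ]
```

>>> play_rows:
  plan:
    - [1.5, 0.3, 0, 0, 0, 0, -1]
    - [1.2, 0.2, 0, 0, 0, 0, -1]
    - [0.7, 0.1, 0, 0, 0, 0, -1]
    - [0.5, 0.1, 0, 0, 0, 0, -1]
    - [0.5, 0.1, 0, 0, 0, 0, -1]

```text
time_s: 28.73
eef_pos: [562.3, 187.8, 161.6]
ee_rot: [0.004, 0.637, 0.771, 0.004]
force: [0.0, -0.3, 0.3]
grip_width: 0.0
```

>>> play_rows:
  plan:
    - [0.4, 0.1, 0, 0, 0, 0, -1]
    - [0.4, 0.1, 0, 0, 0, 0, -1]
    - [0.3, 0, 0, 0, 0, 0, -1]
    - [0.3, 0, 0, 0, 0, 0, -1]
    - [0, 0, 0, 0, 0, 0, -1]

```text
time_s: 29.15
eef_pos: [563.9, 188.1, 161.5]
ee_rot: [0.003, 0.637, 0.771, 0.004]
force: [0.3, -0.6, 0.1]
grip_width: -0.001
```

```bash
python3 sw.py; python3 b.py
```

```text
29.15 th 1.9183 r 140.7 toolth 1.76 q [0.0034 0.6371 0.7707 0.0042] z 161.5 F [ 0.3  -0.64  0.08] -0.001
[292.   288.02 283.98 281.23 286.48 281.92 277.71] [0.   0.   0.   0.02 0.01 0.01 0.  ]
```

>>> play_rows:
  plan:
    - [0.3, 0, 0, 0, 0, 0, -1]
    - [0.2, 0, 0, 0, 0, 0, -1]
    - [0, 0, 0, 0, 0, 0, -1]
    - [0, 0, 0, 0, 0, 0, -1]
    - [0, 0, 0, 0, 0, 0, -1]

```text
time_s: 29.72
eef_pos: [564.3, 188.1, 161.5]
ee_rot: [0.003, 0.637, 0.771, 0.004]
force: [-0.4, 0.5, -0.0]
grip_width: -0.0
```

```bash
python3 sw.py; python3 b.py
```

```text
29.72 th 1.9153 r 140.54 toolth 1.76 q [0.0034 0.6371 0.7707 0.0042] z 161.5 F [-0.44  0.48 -0.01] -0.0
[292.   288.06 284.02 281.09 286.52 281.99 277.81] [0.   0.   0.   0.   0.01 0.   0.  ]
```

>>> play_rows:
  plan:
    - [0, 0, 4, 0, 0, 0, -1]
    - [0, 0, 8, 0, 0, 0, -1]
    - [0, 0, 12, 0, 0, 0, -1]
    - [0, 0, 15, 0, 0, 0, -1]
    - [0, 0, 15, 0, 0, 0, -1]

```text
time_s: 30.28
eef_pos: [563.0, 187.8, 216.5]
ee_rot: [0.002, 0.637, 0.771, 0.002]
force: [0.5, 0.4, 0.2]
grip_width: -0.001
```

```bash
python3 sw.py; python3 b.py
```

```text
30.28 th 1.9248 r 140.77 toolth 1.7599 q [0.0016 0.6372 0.7707 0.0022] z 216.5 F [0.54 0.37 0.21] -0.001
[290.61 287.13 283.84 281.28 285.77 281.27 277.38] [0.01 0.03 0.05 0.07 0.02 0.01 0.  ]
```

>>> play_rows:
  plan:
    - [0, 0, 25, 0, 0, 0, -1]
    - [-20, -5, 20, 0, 0, 0, -1]
    - [-35, -15, 0, 0, 0, 0, -1]
    - [-35, -25, 0, 0, 0, 0, -1]
    - [-30, -30, 0, 0, 0, 0, -1]

```text
time_s: 30.85
eef_pos: [441.7, 114.5, 255.8]
ee_rot: [-0.001, 0.636, 0.772, 0.001]
force: [0.7, -1.0, 0.6]
grip_width: 0.0
```

>>> play_rows:
  plan:
    - [-30, -30, 0, 0, 0, 0, -1]
    - [-10, -20, 0, 0, 0, 0, -1]
    - [0, 0, 0, 0, 0, 0, -1]
    - [0, 0, 0, 0, 0, 0, -1]
    - [0, 0, 0, 0, 0, 0, -1]

```text
time_s: 31.27
eef_pos: [395.4, 62.4, 252.7]
ee_rot: [-0.002, 0.637, 0.771, -0.001]
force: [0.2, -0.3, 0.2]
grip_width: -0.002
```

```bash
python3 sw.py; python3 b.py; python3 ev.py
python3 - <<'E'
from h import *
import pickle
# fit angle & hinge height by matching rail-top near/far edges in scene+top using rendered model polygons of the yellow top rail
T,S=pickle.load(open('ev.pkl','rb'))
from scipy.optimize import minimize
H=np.array([611.8,55.8,40.])
def poly(c,a,dx,dz,z=150):
    u=np.array([np.cos(a),np.sin(a),0]);n=np.array([-u[1],u[0],0])
    return proj(c,[H+[dx*.98,dx*.19,dz]+u*x+n*y+[0,0,z] for x,y in((42,6),(160,6),(160,-6),(42,-6))])
def cost(p):
    s=0
    for c in (S,T):
        m=np.zeros((384*8,512*8),np.uint8)
        q=((poly(c,*p)+.5)*8).astype(np.int32);cv2.fillPoly(m,[q],255)
        m=cv2.resize(m,(512,384),interpolation=cv2.INTER_AREA)/255.
        h=c['img'].astype(float);w=np.clip((h[...,2]-h[...,0]-100)/100,0,1)
        s-= (m*w).sum()/m.sum()
    return s
for a in (1.755,1.765,1.775,1.785,1.795,1.805): print(a,min((round(cost((a,dx,dz)),3),dx,dz) for dx in (-3,-1.5,0,1.5) for dz in (-2,0,2)))
E
```

```text
31.27 th 3.111 r 216.53 toolth 1.7611 q [-0.0023  0.6367  0.7711 -0.0011] z 252.7 F [ 0.16 -0.31  0.15] -0.002
[290.63 287.12 283.1  280.27 285.75 281.27 277.38] [0. 0. 0. 0. 0. 0. 0.]
top 383 bbox 167 218 180 202
40 x mean -21.9 min -40.5 max 5.6 n 37
60 x mean -14.9 min -41.7 max 4.7 n 60
80 x mean -15.7 min -42.5 max 3.9 n 63
100 x mean -17.0 min -43.7 max 2.6 n 61
120 x mean -17.1 min -44.6 max 1.4 n 57
140 x mean -15.8 min -44.9 max 0.5 n 48
160 x mean -15.5 min -38.0 max -1.7 n 54
scene 183 bbox 275 293 142 194
40 x mean 15.5 min -6.3 max 41.1 n 13
60 x mean -1.1 min -8.2 max 5.7 n 20
80 x mean -1.5 min -8.3 max 5.7 n 21
100 x mean -2.4 min -9.4 max 4.8 n 21
120 x mean -1.7 min -9.4 max 13.4 n 21
140 x mean -3.3 min -10.5 max 3.9 n 19
160 x mean -3.7 min -8.7 max 1.0 n 13
180 x mean -5.5 min -11.7 max 1.0 n 9
1.755 (np.float64(-1.713), -3, -2)
1.765 (np.float64(-1.763), -3, -2)
1.775 (np.float64(-1.78), -1.5, -2)
1.785 (np.float64(-1.79), -1.5, -2)
1.795 (np.float64(-1.808), 0, -2)
1.805 (np.float64(-1.803), 1.5, -2)
```

>>> play_rows:
  plan:
    - [38, 11, 0, 0, 0, 0, 0]
    - [40, 11, 0, 0, 0, 0, 0]
    - [40, 11, 0, 0, 0, 0, 0]
    - [40, 11, 0, 0, 0, 0, 0]
    - [28, 8, 0, 0, 0, 0.005, 0]

```text
time_s: 31.93
eef_pos: [582.8, 118.7, 251.5]
ee_rot: [-0.003, 0.634, 0.774, -0.002]
force: [-0.1, -0.0, -0.4]
grip_width: 0.5
```

>>> play_rows:
  plan:
    - [10, 3, 0, 0, 0, 0, 0]
    - [0, 0, 0, 0, 0, 0, 0]

```text
time_s: 32.1
eef_pos: [597.2, 124.2, 248.2]
ee_rot: [-0.004, 0.633, 0.774, -0.002]
force: [-1.4, -0.2, -0.8]
grip_width: 0.501
```

```bash
python3 sw.py; python3 st.py 0.2 | tail -2; python3 st.py|head -1
```

```text
32.1 th 1.7817 r 69.96 toolth 1.7718 q [-0.0037  0.6326  0.7745 -0.0024] z 248.2 F [-1.38 -0.16 -0.79] 0.501
turn needed [ 0.0003 -0.0079 -0.001 ] leaf org [609.26  59.92 130.72]
leaf org after levelling at same TCP [610.21  59.96 130.8 ]
32.1 yaw 0.2010 [597.15 124.21 248.2 ] F [-1.38 -0.16 -0.79] T [0.015 0.058 0.03 ] 0.501
```

>>> play_rows:
  plan:
    - [1, 0, -20, 0, -0.008, -0.001, 0]
    - [0, 0, -30, 0, 0, 0, 0]
    - [0, 0, -25, 0, 0, 0, 0]
    - [0, 0, -8, 0, 0, 0, 0]
    - [0, 0, 0, 0, 0, 0, 0]

```text
time_s: 32.52
eef_pos: [596.5, 125.7, 161.9]
ee_rot: [-0.0, 0.632, 0.775, 0.0]
force: [-0.1, 0.4, 0.7]
grip_width: 0.496
```

```bash
python3 sw.py; python3 st.py 0.2 | tail -2;python3 lf.py
```

```text
32.52 th 1.7866 r 71.59 toolth 1.7736 q [-3.000e-04  6.319e-01  7.750e-01  3.000e-04] z 161.9 F [-0.09  0.37  0.69] 0.496
turn needed [ 0.0003  0.0007 -0.0028] leaf org [609.7   61.45  44.56]
leaf org after levelling at same TCP [609.53  61.48  44.52]
leaf dir 1.8051 25 [574.2 220.9 190. ] [593.9 138.1 190. ]
end dir from H 1.7948
```

>>> play_rows:
  plan:
    - [1.5, 0, 0, 0, 0, 0, -0.2]
    - [0, 0, 0, 0, 0, 0, -0.4]
    - [0, 0, 0, 0, 0, 0, -0.55]
    - [0, 0, 0, 0, 0, 0, -0.65]
    - [0, 0, 0, 0, 0, 0, -0.7]

```text
time_s: 32.98
eef_pos: [599.4, 125.6, 168.5]
ee_rot: [0.003, 0.632, 0.775, 0.002]
force: [-2.3, -0.4, -2.5]
grip_width: 0.15
```

>>> play_rows:
  plan:
    - [0, 0, 0, 0, 0, 0, -0.72]
    - [0, 0, 0, 0, 0, 0, -0.73]
    - [0, 0, 0, 0, 0, 0, -0.73]
    - [0, 0, 0, 0, 0, 0, -0.73]

```text
time_s: 33.32
eef_pos: [598.9, 125.5, 168.6]
ee_rot: [0.002, 0.632, 0.775, 0.002]
force: [-1.9, -1.2, -0.9]
grip_width: 0.138
```

```bash
python3 sw.py; python3 lf.py; python3 b.py
```

```text
33.32 th 1.753 r 70.92 toolth 1.7737 q [0.0022 0.6318 0.7751 0.0021] z 168.6 F [-1.92 -1.19 -0.88] 0.138
leaf dir 1.7742 24 [579.8 219.3 190. ] [597.3 134.2 190. ]
end dir from H 1.7641
[  0.   290.03 280.25 279.7  286.97 282.65 278.21] [0.   0.   0.   0.   0.01 0.01 0.  ]
```

>>> play_rows:
  plan:
    - [-0.4, -0.1, 0, 0, 0, 0, -0.73]
    - [0, 0, 0, 0, 0, 0, -0.73]
    - [0, 0, 0, 0, 0, 0, -0.73]
    - [0, 0, 0, 0, 0, 0, -0.73]

```text
time_s: 33.85
eef_pos: [598.8, 125.5, 168.6]
ee_rot: [0.003, 0.632, 0.775, 0.002]
force: [-1.2, -0.4, -1.3]
grip_width: 0.136
```

```bash
python3 sw.py; python3 lf.py
```

```text
33.85 th 1.7546 r 70.94 toolth 1.7737 q [0.0025 0.6319 0.7751 0.0025] z 168.6 F [-1.19 -0.41 -1.28] 0.136
leaf dir 1.7733 24 [579.9 219.3 190. ] [597.1 134.1 190. ]
end dir from H 1.7636
```

>>> play_rows:
  plan:
    - [0, 0, 0, 0, 0, 0, -0.7]
    - [0, 0, 0, 0, 0, 0, -0.66]
    - [0, 0, 0, 0, 0, 0, -0.6]
    - [0, 0, 0, 0, 0, 0, -0.5]
    - [0, 0, 0, 0, 0, 0, -0.3]

```text
time_s: 34.32
eef_pos: [599.9, 125.6, 169.8]
ee_rot: [0.004, 0.632, 0.775, 0.004]
force: [-0.5, 0.7, 0.5]
grip_width: 0.347
```

```bash
python3 sw.py; python3 lf.py
```

```text
34.32 th 1.7394 r 70.83 toolth 1.7736 q [0.004  0.6319 0.7751 0.0038] z 169.8 F [-0.54  0.69  0.52] 0.347
leaf dir 1.7759 24 [579.4 219.2 190. ] [597.3 133.3 190. ]
end dir from H 1.7664
```

>>> play_rows:
  plan:
    - [0, 0, 0, 0, 0, 0, 0]
    - [0, 0, 8, 0, 0, 0, 0]
    - [0, 0, 15, 0, 0, 0, 0]
    - [0, 0, 25, 0, 0, 0, 0]
    - [0, 0, 30, 0, 0, 0, 0]

```text
time_s: 34.78
eef_pos: [597.3, 125.5, 245.6]
ee_rot: [-0.001, 0.632, 0.775, 0.0]
force: [0.1, 0.5, 0.3]
grip_width: 0.499
```

>>> play_rows:
  plan:
    - [-35, -10, 10, 0, 0, 0, 0]
    - [-40, -11, 0, 0, 0, 0, 0]
    - [-40, -11, 0, 0, 0, 0, 0]
    - [-40, -11, 0, 0, 0, 0, 0]
    - [-40, -15, 0, 0, 0, 0, 0]

```text
time_s: 35.2
eef_pos: [406.3, 68.2, 264.2]
ee_rot: [0.007, 0.631, 0.776, 0.006]
force: [0.6, -1.5, 0.8]
grip_width: 0.504
```

>>> play_rows:
  plan:
    - [0, 0, 0, 0, 0, 0, 0]
    - [0, 0, 0, 0, 0, 0, 0]
    - [0, 0, 0, 0, 0, 0, 0]
    - [0, 0, 0, 0, 0, 0, 0]
    - [0, 0, 0, 0, 0, 0, 0]

```text
time_s: 35.62
eef_pos: [402.0, 67.4, 267.3]
ee_rot: [0.009, 0.632, 0.775, 0.007]
force: [0.9, 1.4, 0.1]
grip_width: 0.499
```

```bash
python3 sw.py; python3 b.py; python3 ev.py | grep -v "^40\|^60"
```

```text
35.62 th 3.0862 r 210.11 toolth 1.7744 q [0.0088 0.6315 0.7753 0.0069] z 267.3 F [0.91 1.43 0.1 ] 0.499
[291.38 287.81 283.33 279.77 286.96 282.6  278.21] [0.   0.   0.   0.   0.01 0.01 0.01]
top 382 bbox 167 217 180 201
80 x mean -13.3 min -39.1 max 5.9 n 60
100 x mean -13.4 min -39.8 max 5.5 n 60
120 x mean -13.2 min -40.2 max 5.2 n 59
140 x mean -12.7 min -40.5 max 4.5 n 51
160 x mean -11.7 min -32.2 max 3.6 n 54
scene 193 bbox 275 293 142 195
80 x mean 4.5 min -6.4 max 33.5 n 24
100 x mean 3.4 min -6.5 max 25.5 n 24
120 x mean 1.4 min -6.6 max 20.0 n 21
140 x mean 0.4 min -6.6 max 7.7 n 18
160 x mean -0.4 min -4.8 max 5.9 n 13
180 x mean -3.2 min -6.8 max 1.0 n 6
```

```bash
python3 -c "
from rig import ctrl
print(ctrl.finish_job())"
```

```text
the job is handed in; nothing more can be done
None
```

I lifted the leaf from its cradle and set it on both pintles while it stood about 1.1 rad open. I then swung it shut against the stop post, let go, and handed the job in at about 36 s. The hand-in gave no verdict.

- **Seating:** the blocks went onto the pintles with no push-back, and the leaf bottomed at about 39.6 mm above the bench by the arm's own reading (40 mm wanted). The tool force was about 4 N.
- **Shutting:** the first four releases let the leaf spring back, by about 5 mm at the end in the worst case. I then brought it to the stop between nearly closed fingers and opened them evenly. The highest tool force I read was about 7 N; I had no reading of the force between leaf and frame.
- **Last checks:** after the final release, the wrist camera put the leaf's end about 0.5 mm from where it had touched the stop. Once the arm was clear, the scene camera showed the leaf in the same place as at the stop and not moving. The arm stood about 200 mm away.
- **Doubts:** I did not check the leaf's height or tilt again after shutting it. I also did not measure whether the bystanders moved; the path was planned clear of them. The cameras disagreed by 2 to 3 mm on absolute positions, so these checks rest on comparing pictures from the same camera.

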